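# Lever a stuck spice tin open and clip the palette knife back in its rack

### The arm

A 6-joint arm with a two-finger parallel gripper is mounted at the origin on the work surface. World frame = base frame: x ahead of the robot, y to its left, z up, the work surface at z = 0. Lengths are in mm, angles in degrees, forces in N, time in s.
With the tool pointing down it reaches from about 275 to 975 mm from the base axis. Payload 8.4 kg.
Tool frame: the origin (TCP) lies midway between the tips of the shut fingers; the grasp point (between the pads) lies 19 mm behind it (manip.tcp_to_grasp is the y of the grasp point in the tool frame, in mm); y points along the fingers, z is the direction in which the jaws open and shut, and the axes are right-handed (so a half turn about y gives the same grasp; the last joint's range is limited). The gripper opens to 92 mm and grips with 3 to 60 N. Pads are 20 mm wide; open, the fingers measure 128 mm over their backs; the gripper's body (75 mm by 189 mm) begins 69 mm behind the grasp point.
Start: joints at [-65.455, 20.225, 93.587, -0, 66.188, -0.138], TCP at [260.997, -567.898, 214.583] pointing down, gripper open.
Joint ranges: [-150.9, 150.9], [-52.94, 120.26], [3.33, 152.33], [-74.26, 254.26], [0, 154.13], [-172.89, 172.89]. Speed limits (degrees/s): [127.2, 127.2, 159.86, 180, 180, 180].

### API

Orientations are given as a 3x3 rotation matrix whose columns are the frame's x, y, z axes.
In Python, from station import telemetry, imaging, order, manip gives the robot as it stands.
- The arm moves only by the shell command python3 -m inch 'ROWS' [FORCE]. ROWS is JSON, a list of rows, each a list of 7 numbers: the shift along the tool's x, y, z in m, then the turn, a rotation vector about the tool's x, y, z in units of 6 degrees (1.0 is 6 degrees), then the closure, from -1 (fully open) to 1 (shut), so that 0 is half open. In form: [[x, y, z, wx, wy, wz, jaw], ...]. A call has 1 to 5 rows; each row shifts and turns the commanded pose from where the row before left it, along the tool's axes as they then stand; what a row does not reach is not made up. A row lasts 1/10 s, in which the tool goes at most 50 mm and 8.59 degrees, less where a joint would pass 70% of its speed; a pose out of reach is approached as far as the arm can. A call with a gripper value outside its range is refused whole. The fingers move at their own pace and stop on an object; FORCE is the grip in N (left out, the last holds). Time passes only in rows, so rows that do not move let the fingers close. It gives the time, the measured TCP pose, the force and the opening at its end, in the units of the state.
- telemetry.state(): the state, without advancing time (a new reading comes with each control period).
- imaging.get_image(name): name is "scene" or "top" or "wrist"; returns the picture (420x560x3 uint8, red, green, blue); there is no depth.
- imaging.calibration(name): a dict with "K" (3x3 intrinsics, pixels), "R" (3x3) and "t" (3): a world point X has camera coordinates R X + t; the wrist camera has in their place "hand_eye" (4x4, takes a point from camera to tool coordinates, whose origin is the TCP and whose axes are the tool frame's). Camera axes: x right, y down, z forward; pixel columns grow to the right and rows downward; lengths in mm; the calibration is good to about 2 mm. The wrist camera is an equidistant fisheye: a pixel r from the principal point sees the ray r / f radians off the axis. A picture is of the moment at which its call begins: read the wrist's pose just before it. calibration takes no time and is no camera call.
- order.job_done(): hands the job in, once; it reports no verdict.
The state is a dict: "time": time; "joint_positions": joint angles; "joint_vel": joint speeds; "tau": joint torques, N m; "tool_pos": TCP position; "tool_rot": TCP orientation; "wrist_force": force on the tool from outside, world axes, zero at the start; "moment": the same for the moment, N m; "opening": finger opening in mm.
Only numpy, scipy, OpenCV 4.12 (cv2) and the standard library are available. Lean on these libraries where they do the work, as an engineer would, in place of code of your own. Each camera call takes 0.05 s, during which the arm holds its last target.

### The job

The spice tin's hinged lid has snapped tight: pick up the palette knife, slide its blade over the sill into the notch under the lid's brass tab, lever the lid loose with the blade bearing on the sill, and swing the lid right back with the blade until it stays open, touching the lid with nothing but the knife. Then press the knife's handle down into its two empty spring clips on the rack until it is fully home, and let go. Leave the other things on the bench where they are.

Things in the scene. Friction and masses are not known exactly. Their poses are not given: they have to be found in the camera images.
- knife_grip (a point): Palette knife, loose on the bench: 200 mm long, 0.16 kg. Dark wooden handle 110 long, 22 wide, 16 mm high, rounded edges, flat sides, in line with a thin flat steel blade 90 long, 28 wide, 2.5 mm thick. This point: centre of the handle, 8 mm above its underside; grasp it here, across its width. x points to the blade's end, z normal to the blade's flat (up as it lies). Centre of mass about 30 mm towards the blade.
- knife_tip (a point): The rounded end of the knife's blade, half-way through its thickness; 145 mm from knife_grip along x. Axes as knife_grip.
- tin: Spice tin: cream steel box with a dark green hinged lid, full and heavy, it does not move. 130 mm deep (x), 160 mm wide (y), rim 90 mm above the bench. Origin: centre of its underside. x points from the notched front wall to the hinge, z up. Inside stand round spice pots up to 54 mm above the bench. The lid is held shut by two hidden spring snaps, 51 to 65 mm to either side of the middle.
- tin_notch (a point): The pry notch, cut in the middle of the top of the tin's front wall: 70 mm wide, 8 mm high, open between the sill below and the lid's flat underside above. This point: middle of the sill's outer top edge, 82 mm above the bench. Axes as the tin. Starting the lid takes 11 N up here, 15 N at 45 mm inside: too much to lift at the end of a held blade, easy to lever on the sill.
- tin_sill: The dark steel sill under the notch, top of the front wall, 7 mm thick in x, on which the blade bears as a lever; origin and axes as tin_notch.
- tin_hinge (a point): Middle of the lid's hinge line at the back of the tin, 130 mm in x from tin_notch, 90 mm above the bench (the height of the lid's underside when shut). Axes as the tin; the lid turns about y.
- tin_tab (a point): Middle of the underside of the lid's brass tab: 56 mm wide, 3 mm thick, level with the lid, standing out 20 mm over the notch. The point is 141 mm from the hinge, moves with the lid, and lies 11 mm in front of tin_notch when shut. The lid is a flat plate 3 mm thick, 136 mm (x) by 166 mm (y).
- tin_lid (a joint): Angle of the tin's lid: 0 shut, 1.57 upright, stop at 1.95 rad, leaning back. The snaps let go and push it up once it has risen 0.05 to 0.1 rad; then only its weight (0.22 kg) holds it down. It falls shut when let go below 1.5 rad, and stays on its stop once past upright.
- rack: Clip rack, fixed to the bench: two steel bars along y on wooden feet, 110 mm in x, 246 mm in y, bar tops 30 mm up, with spring clips open upwards. Origin: centre of its underside, z up. At y = +45 mm the clips hold a turner: wooden handle like the knife's, as high, along x, its 70 mm wide blade at x = 100 to 200 mm. At y = -45 mm the two clips are empty: the knife's place.
- rack_nest (a point): Where the centre of the knife's handle lies when fully home in its two clips, 38 mm above the bench. x: along the handle, axes as the rack; blade to +x like the turner, the other way round is allowed. Pressing it in from above meets the clips 18 mm higher, takes 10 to 12 N in all, and over the last 5 mm it snaps down onto the bars.
- clip_front (a point): One of the knife's two spring clips, 34 mm from rack_nest to -x (the other is 34 mm to +x), each 14 mm wide in x, its jaws reaching 22 mm to either side in y and 60 mm above the bench. Point: middle of the clip, on the bar's top. Between the two clips is a free gap of 54 mm for fingers, open down to the bench.
- mug_mid (a point): Bystander, to be left alone: blue mug, 92 mm high, 80 mm across, handle at its +y side; its centre, half-way up.
- saltjar_mid (a point): Bystander, to be left alone: clear jar with a red cap, 95 mm high, 70 mm across; its centre, half-way up.
- bowl_mid (a point): Bystander, to be left alone: white bowl, 55 mm high, 124 mm across; its centre, half-way up.
- sauce_mid (a point): Bystander, to be left alone: amber sauce bottle with a red cap, 190 mm high, 64 mm across; its centre, half-way up.
- can_mid (a point): Bystander, to be left alone: yellow-labelled can, 100 mm high, 74 mm across; its centre, half-way up.
- cup_mid (a point): Bystander, to be left alone: pale green cup, 75 mm high, 68 mm across; its centre, half-way up.
Not all that is in view belongs to the job. Several things look just like the tin: the one meant starts farthest to the robot's right. Leave any purple look-alike of the part that bears knife_grip alone.

How it is judged:
By the outcome, as a careful person would: the job done as asked, in the order asked, and still so for the second after the job is handed in, with the robot touching nothing.
It also fails if it takes over 58 s, if anything falls off the work surface, if the arm or the gripper's body presses on something with over 40 N, if the wrist force passes 120 N, or if a joint passes its speed limit or range.

## Working session

There is one attempt and no reset: what is moved stays moved. The work goes in short steps, Python scripts to look and compute and a shell command to move; the robot and the scene stay as the last step left them, time stands still between calls to the robot, and variables do not carry over. Pictures are saved under pics/ and viewed, and the job is handed in when it is done.

```bash
ls; mkdir -p pics; python3 - <<'E'
from station import telemetry, imaging, order, manip
import cv2, numpy as np
np.set_printoptions(precision=4,suppress=True)
s=telemetry.state(); print(s); print(manip.tcp_to_grasp)
for n in ["scene","top","wrist"]:
    im=imaging.get_image(n); cv2.imwrite(f"pics/{n}0.png",im[:,:,::-1])
    print(n,imaging.calibration(n))
E
```

```text
pics
{'time': 0.0, 'joint_positions': array([-65.4546,  20.2623,  93.6298,   0.    ,  66.1873,  -0.1375]), 'joint_vel': array([-0.0075, -0.0196, -0.0401,  0.0309, -0.0279,  0.0893]), 'tau': array([  0.0015, -59.3832, -33.4224,   0.0696,   0.0232,  -0.0001]), 'tool_pos': array([ 260.7886, -567.4381,  213.8602]), 'tool_rot': array([[-0.9086, -0.0006,  0.4176],
       [-0.4176,  0.0013, -0.9086],
       [-0.    , -1.    , -0.0014]]), 'wrist_force': array([-1.3615,  0.2851, -0.3618]), 'moment': array([ 0.0126,  0.0064, -0.0197]), 'opening': 92.06183648653011}
-18.700000000000003
scene {'K': array([[525.8333,   0.    , 284.6225],
       [  0.    , 525.8333, 218.8508],
       [  0.    ,   0.    ,   1.    ]]), 'R': array([[-0.7369,  0.6758, -0.0156],
       [ 0.4979,  0.5269, -0.6888],
       [-0.4573, -0.5154, -0.7248]]), 't': array([ 409.8173, -208.6883, 2200.2965])}
top {'K': array([[538.6512,   0.    , 272.8774],
       [  0.    , 538.6512, 217.5897],
       [  0.    ,   0.    ,   1.    ]]), 'R': array([[-0.0059, -1.    , -0.0071],
       [-0.9864,  0.007 , -0.1642],
       [ 0.1642,  0.006 , -0.9864]]), 't': array([  -9.6009,  577.9928, 1810.9253])}
wrist {'K': array([[325.1923,   0.    , 284.08  ],
       [  0.    , 325.1923, 213.2945],
       [  0.    ,   0.    ,   1.    ]]), 'hand_eye': array([[   0.0009,    0.9655,    0.2605,  -74.6216],
       [  -0.0005,   -0.2605,    0.9655, -170.0915],
       [   1.    ,   -0.001 ,    0.0003,   -1.8563],
       [   0.    ,    0.    ,    0.    ,    1.    ]])}
```

View pics/top0.png

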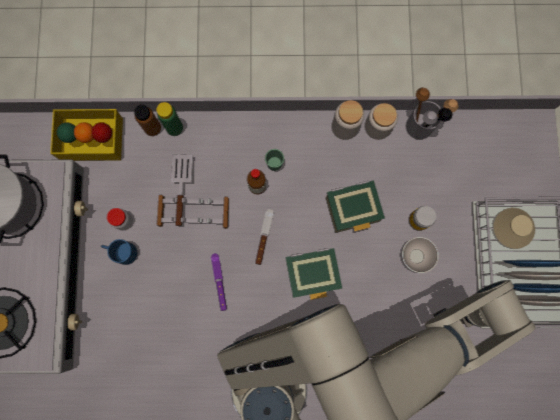

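View pics/scene0.png

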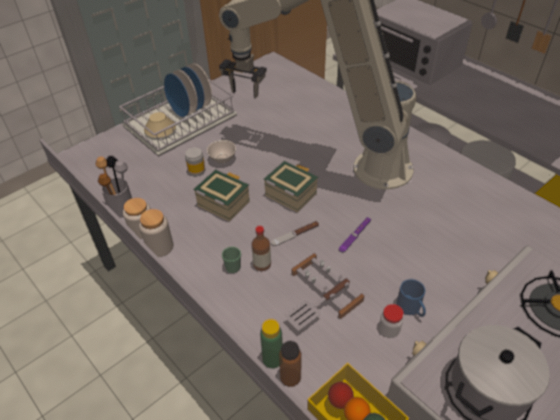

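View pics/wrist0.png

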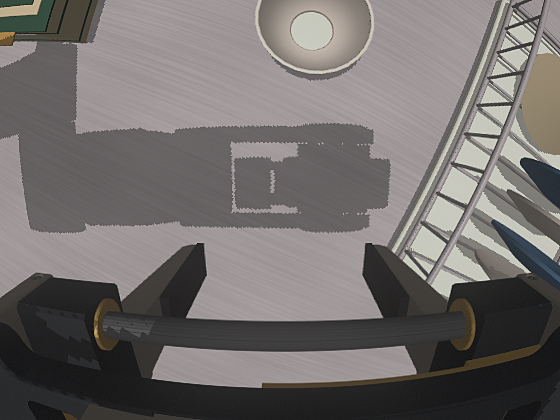

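```bash
cat > h.py <<'E'
import cv2, numpy as np
from station import telemetry, imaging, order, manip
np.set_printoptions(precision=3,suppress=True)
def proj(n,P):
    c=imaging.calibration(n); X=c['R']@np.asarray(P,float)+c['t']; u=c['K']@X; return u[:2]/u[2]
def ray(n,px):
    c=imaging.calibration(n); d=np.linalg.inv(c['K'])@np.array([px[0],px[1],1.]); R=c['R']
    o=-R.T@c['t']; d=R.T@d; return o,d/np.linalg.norm(d)
def onz(n,px,z):
    o,d=ray(n,px); return o+d*(z-o[2])/d[2]
def two(p1,p2,n1='top',n2='scene'):
    o1,d1=ray(n1,p1);o2,d2=ray(n2,p2)
    A=np.c_[d1,-d2]; s=np.linalg.lstsq(A,o2-o1,rcond=None)[0]
    a=o1+d1*s[0]; b=o2+d2*s[1]; return (a+b)/2, np.linalg.norm(a-b)
def wcam(s):
    c=imaging.calibration('wrist'); T=np.eye(4); T[:3,:3]=s['tool_rot']; T[:3,3]=s['tool_pos']
    return T@c['hand_eye'], c['K']
def wray(s,px):
    T,K=wcam(s); v=np.array([(px[0]-K[0,2]),(px[1]-K[1,2])])/K[0,0]; r=np.linalg.norm(v)+1e-12
    d=np.r_[v/r*np.sin(r),np.cos(r)]; return T[:3,3],T[:3,:3]@d
def wonz(s,px,z):
    o,d=wray(s,px); return o+d*(z-o[2])/d[2]
def wproj(s,P):
    T,K=wcam(s); X=np.linalg.inv(T)@np.r_[P,1]; X=X[:3]; th=np.arctan2(np.hypot(X[0],X[1]),X[2])
    v=X[:2]/np.hypot(X[0],X[1])*th*K[0,0]; return v+K[:2,2]
def crop(f,x0,y0,x1,y1,k,out):
    im=cv2.imread(f)[y0:y1,x0:x1]; cv2.imwrite(out,cv2.resize(im,None,fx=k,fy=k,interpolation=cv2.INTER_CUBIC))
E
python3 - <<'E'
from h import *
crop('pics/top0.png',140,140,400,320,3,'pics/c1.png')
E
```

```text
(no output)
```

View pics/c1.png

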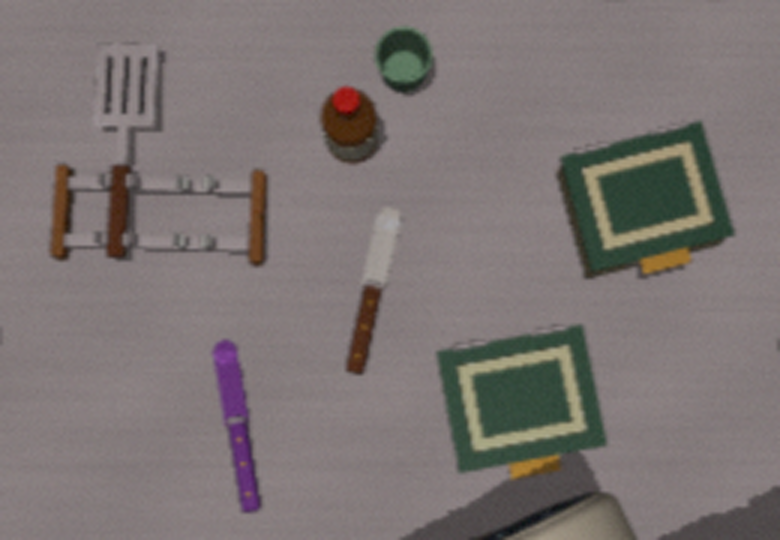

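```bash
python3 - <<'E'
from h import *
import itertools
im=cv2.imread('pics/top0.png')
hsv=cv2.cvtColor(im,cv2.COLOR_BGR2HSV)
# lid: green + cream band
def lidfit(x0,y0,x1,y1,z=93):
    m=np.zeros(im.shape[:2],np.uint8)
    g=((hsv[...,0]>60)&(hsv[...,0]<95)&(hsv[...,1]>90)).astype(np.uint8)
    m[y0:y1,x0:x1]=g[y0:y1,x0:x1]
    cs,_=cv2.findContours(m,cv2.RETR_EXTERNAL,cv2.CHAIN_APPROX_NONE)
    c=max(cs,key=cv2.contourArea)
    W=np.array([onz('top',p[0],z)[:2] for p in c],np.float32)
    r=cv2.minAreaRect(W); print('lid',r)
    o=((hsv[...,0]>12)&(hsv[...,0]<25)&(hsv[...,1]>140)&(hsv[...,2]>90)); mm=np.zeros_like(m); mm[y0:y1,x0:x1]=o[y0:y1,x0:x1]
    ys,xs=np.nonzero(mm); p=onz('top',(xs.mean(),ys.mean()),93); print('tab',xs.mean(),ys.mean(),len(xs),p)
lidfit(315,170,400,245)
lidfit(280,245,350,310)
# knife
def k(m,n,z):
    ys,xs=np.nonzero(m); 
    W=np.array([onz(n,p,z)[:2] for p in zip(xs,ys)]); mu=W.mean(0); u,s,v=np.linalg.svd(W-mu); print(n,mu,v[0],len(xs),np.sqrt(12)*s/np.sqrt(len(xs)))
m=np.zeros(im.shape[:2],bool)
b=((hsv[...,0]<15)|(hsv[...,0]>170))&(hsv[...,1]>90); m[225:275,245:280]=b[225:275,245:280]
k(m,'top',16)
for px in [(128,390),(254,290)]: pass
C=lambda x,y:(140+x/3,140+y/3)
print('tip',onz('top',C(390,208),8),'handle end',onz('top',C(356,374),8),'join',onz('top',C(373,286),12))
for q in [(61,165),(59,258),(258,171),(258,264)]: print('rackfoot',q,onz('top',C(*q),30))
for q in [(196,184),(196,243),(103,181),(101,241)]: print('clip',q,onz('top',C(*q),58))
for q in [(120,165),(117,257)]: print('turner handle',onz('top',C(*q),46))
E
python3 -c "
from h import *
crop('pics/scene0.png',170,140,430,340,3,'pics/c2.png')"
```

```text
lid ((573.6203002929688, -369.8111267089844), (10.41977596282959, 6.158719539642334), 62.30694580078125)
tab 361.40506329113924 226.43037974683546 79 [ 538.232 -310.228   93.   ]
lid ((350.2906188964844, -230.2753448486328), (0.0, 0.0), 0.0)
tab 317.5890410958904 295.027397260274 73 [ 311.476 -158.982   93.   ]
top [470.724  29.385] [-0.975  0.224] 143 [98.76 18.61]
tip [614.187  -3.123   8.   ] handle end [419.021  37.253   8.   ] join [521.14   17.126  12.   ]
rackfoot (61, 165) [664.143 381.724  30.   ]
rackfoot (59, 258) [553.996 380.916  30.   ]
rackfoot (258, 171) [655.268 150.782  30.   ]
rackfoot (258, 264) [545.354 149.861  30.   ]
clip (196, 184) [634.747 219.382  58.   ]
clip (196, 243) [565.994 218.372  58.   ]
clip (103, 181) [639.052 326.611  58.   ]
clip (101, 241) [569.079 327.213  58.   ]
turner handle [660.252 309.62   46.   ]
turner handle [552.261 310.652  46.   ]
```

View pics/c2.png

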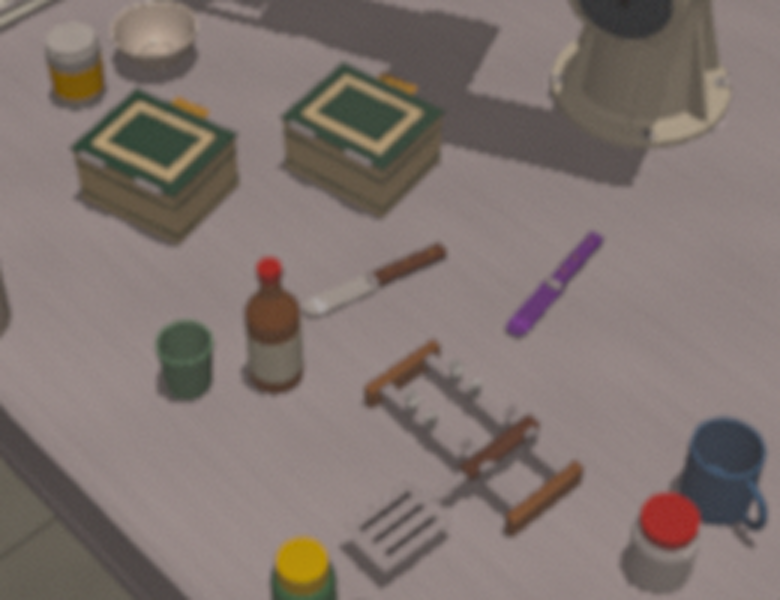

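```bash
cat >> h.py <<'E'
from scipy.spatial.transform import Rotation as Ro
def Rdown(yaw,pitch=0):
    """knife x at yaw (deg), tool x=-knife x, tool y down; pitch>0: tip up"""
    a,p=np.radians(yaw),np.radians(pitch)
    kx=np.array([np.cos(a)*np.cos(p),np.sin(a)*np.cos(p),np.sin(p)]); ky=np.array([-np.sin(a),np.cos(a),0]); kz=np.cross(kx,ky)
    return np.c_[-kx,-kz,-ky]
def plan(tcp,R,n,jaw,s=None,start=None,call=True):
    """print n rows from start to target pose"""
    if start is None:
        s=s or telemetry.state(); p,Q=s['tool_pos'].copy(),s['tool_rot'].copy()
    else: p,Q=start
    rows=[]
    for i in range(n):
        k=n-i
        d=Q.T@((np.asarray(tcp)-p)/k); w=Ro.from_matrix(Q.T@R).as_rotvec(degrees=True)/6/k
        d=np.round(d/1000,4); w=np.round(w,2)
        rows.append([*[float(v) for v in d],*[float(v) for v in w],jaw])
        p=p+Q@(d*1000); Q=Q@Ro.from_rotvec(w*6,degrees=True).as_matrix()
    for i in range(0,n,5): print(str(rows[i:i+5]).replace(' ','').replace('-0.0,','0,').replace('0.0,','0,'))
    return p,Q
E
python3 - <<'E'
from h import *
# tin A corners in top
C=lambda x,y:(140+x/3,140+y/3)
P=[onz('top',C(*q),93) for q in [(560,157),(703,122),(733,236),(586,277)]]
print(np.array(P))
print(proj('top',(0,0,0)))
plan((480,-330,250),Rdown(17),6,-1)
E
```

```text
[[ 655.867 -196.465   93.   ]
 [ 695.179 -359.296   93.   ]
 [ 564.056 -388.026   93.   ]
 [ 518.868 -222.403   93.   ]]
[270.022 389.511]
[[-0.0497,-0.006,-0.0207,0,0.21,0,-1],[-0.0493,-0.006,-0.0218,0,0.21,0,-1],[-0.0488,-0.006,-0.0229,0,0.21,0,-1],[-0.0482,-0.0059,-0.024,0,0.22,0,-1],[-0.0477,-0.006,-0.0251,0.01,0.21,0,-1]]
[[-0.0471,-0.006,-0.0261,0,0.22,0,-1]]
```

```bash
python3 -m inch '[[-0.0425,-0.005,-0.0178,0,0.18,0,-1],[-0.0425,-0.005,-0.0187,0,0.18,0,-1],[-0.042,-0.005,-0.0196,0,0.18,0,-1],[-0.042,-0.005,-0.02,0,0.18,0,-1],[-0.041,-0.005,-0.021,0,0.18,0,-1]]' && python3 -m inch '[[-0.041,-0.005,-0.022,0,0.18,0,-1],[-0.040,-0.005,-0.022,0,0.18,0,-1],[0,0,0,0,0,0,-1],[0,0,0,0,0,0,-1]]'; python3 - <<'E'
from h import *
import pickle
s=telemetry.state(); im=imaging.get_image('wrist'); cv2.imwrite('pics/w1.png',im[:,:,::-1]); pickle.dump(s,open('s1.pkl','wb'));print(s)
E
```

```text
time: 0.65
tool_pos: [418.7, -396.1, 239.6]
tool_rot: [[-0.944, -0.0, 0.329], [-0.329, 0.0, -0.944], [0.0, -1.0, -0.0]]
wrist_force: [-0.5, 0.4, 0.2]
opening: 92.2
time: 1.05
tool_pos: [480.8, -329.3, 249.4]
tool_rot: [[-0.955, -0.0, 0.297], [-0.297, -0.0, -0.955], [0.0, -1.0, -0.0]]
wrist_force: [-0.3, -0.0, 0.3]
opening: 91.6
{'time': 1.05, 'joint_positions': array([-34.542,  14.677,  96.716,  -0.02 ,  68.628,  38.189]), 'joint_vel': array([-2.285,  0.072,  0.546, -0.357,  0.096, -0.474]), 'tau': array([  2.021, -53.608, -34.798,   0.278,  -0.058,   0.181]), 'tool_pos': array([ 480.768, -329.26 ,  249.394]), 'tool_rot': array([[-0.955, -0.   ,  0.297],
       [-0.297, -0.   , -0.955],
       [ 0.   , -1.   , -0.   ]]), 'wrist_force': array([-0.263, -0.003,  0.284]), 'moment': array([-0.008, -0.002,  0.009]), 'opening': 91.55757516435207}
```

View pics/w1.png

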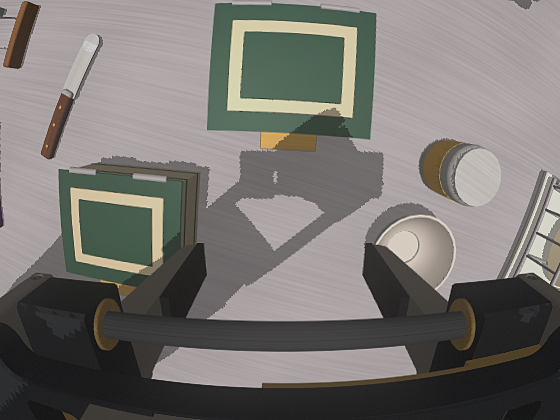

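```bash
python3 - <<'E'
from h import *
import pickle
s=pickle.load(open('s1.pkl','rb'))
im=cv2.imread('pics/w1.png'); crop('pics/w1.png',190,0,390,160,4,'pics/c3.png'); crop('pics/w1.png',30,20,120,170,4,'pics/c4.png')
for n,q,z in [('FL',(208,129.5),93),('FR',(370,138.5),93),('BR',(377,13),93),('BL',(218,3),93),('tabL',(260.5,150),93),('tabR',(316,151),93),('butt',(47,157),8),('tip',(95,36),8),('join',(67,93),12)]:
    print(n,wonz(s,q,z))
E
```

```text
FL [ 528.065 -232.078   93.   ]
FR [ 568.334 -391.722   93.   ]
BR [ 699.918 -359.682   93.   ]
BL [ 659.836 -200.967   93.   ]
tabL [ 522.775 -289.486   93.   ]
tabR [ 538.374 -342.913   93.   ]
butt [422.838  36.409   8.   ]
tip [614.133  -5.791   8.   ]
join [525.281  15.008  12.   ]
```

View pics/c3.png

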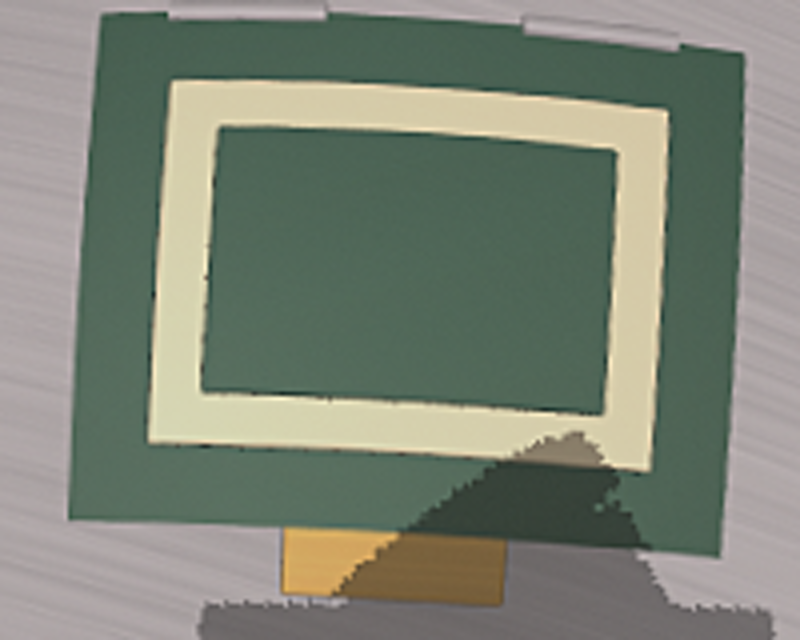

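View pics/c4.png

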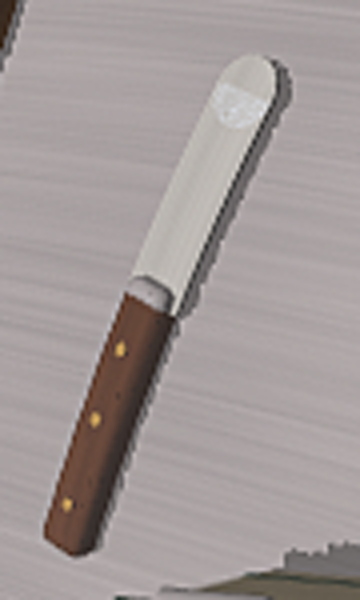

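```bash
python3 - <<'E'
from h import *
plan((480,100,260),Rdown(-12.4),10,-1)
E
```

```text
[[-0.0127,-0.0011,-0.0411,0,0.49,0,-1],[-0.0106,-0.0011,-0.0417,0,0.49,0,-1],[-0.0084,-0.0011,-0.0422,0,0.49,0,-1],[-0.0063,-0.0011,-0.0425,0,0.49,0,-1],[-0.0041,-0.0011,-0.0428,0,0.5,0,-1]]
[[-0.0018,-0.001,-0.043,0,0.49,0,-1],[0.0004,-0.0011,-0.043,0,0.5,0,-1],[0.0027,-0.001,-0.0429,0,0.49,0,-1],[0.0048,-0.0011,-0.0427,0,0.5,0,-1],[0.0071,-0.001,-0.0424,0,0.49,0.01,-1]]
```

```bash
python3 -m inch '[[-0.0127,-0.001,-0.041,0,0.49,0,-1],[-0.0106,-0.001,-0.0417,0,0.49,0,-1],[-0.0084,-0.001,-0.042,0,0.49,0,-1],[-0.0063,-0.001,-0.0425,0,0.49,0,-1],[-0.0041,-0.001,-0.043,0,0.5,0,-1]]' >/dev/null&& python3 -m inch '[[-0.0018,-0.001,-0.043,0,0.49,0,-1],[0.0004,-0.001,-0.043,0,0.5,0,-1],[0.0027,-0.001,-0.043,0,0.49,0,-1],[0.0048,-0.001,-0.0427,0,0.5,0,-1],[0.007,-0.001,-0.0424,0,0.49,0,-1]]' >/dev/null && python3 -m inch '[[0,0,0,0,0,0,-1],[0,0,0,0,0,0,-1]]'; python3 - <<'E'
from h import *
import pickle
s=telemetry.state(); im=imaging.get_image('wrist'); cv2.imwrite('pics/w2.png',im[:,:,::-1]); pickle.dump(s,open('s2.pkl','wb'));print(s['joint_positions'])
E
```

```text
time: 2.3
tool_pos: [480.8, 99.2, 259.3]
tool_rot: [[-0.977, -0.001, -0.214], [0.214, -0.001, -0.977], [0.0, -1.0, 0.001]]
wrist_force: [-0.8, 0.0, 0.1]
opening: 91.9
[ 11.514   5.607 106.563  -0.038  67.872 113.901]
```

View pics/w2.png

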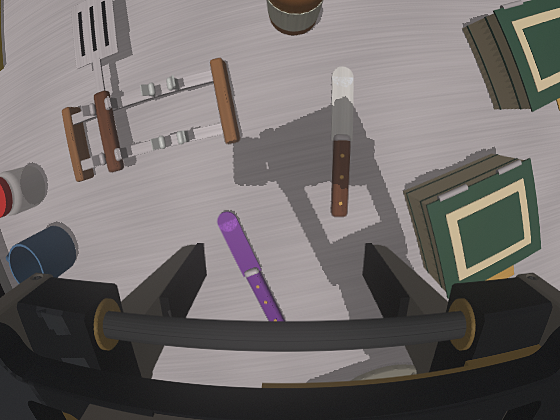

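```bash
python3 - <<'E'
crop=None
from h import *
crop('pics/w2.png',310,55,380,225,4,'pics/c5.png'); crop('pics/w2.png',50,40,250,190,4,'pics/c6.png')
E
```

```text
(no output)
```

View pics/c5.png

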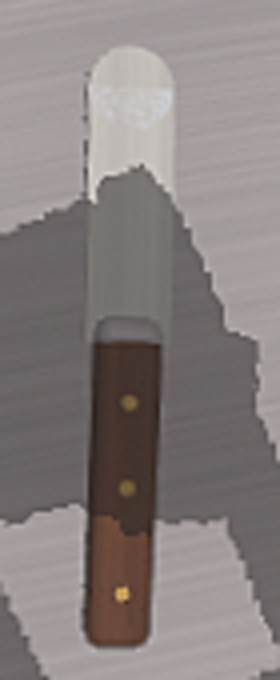

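View pics/c6.png

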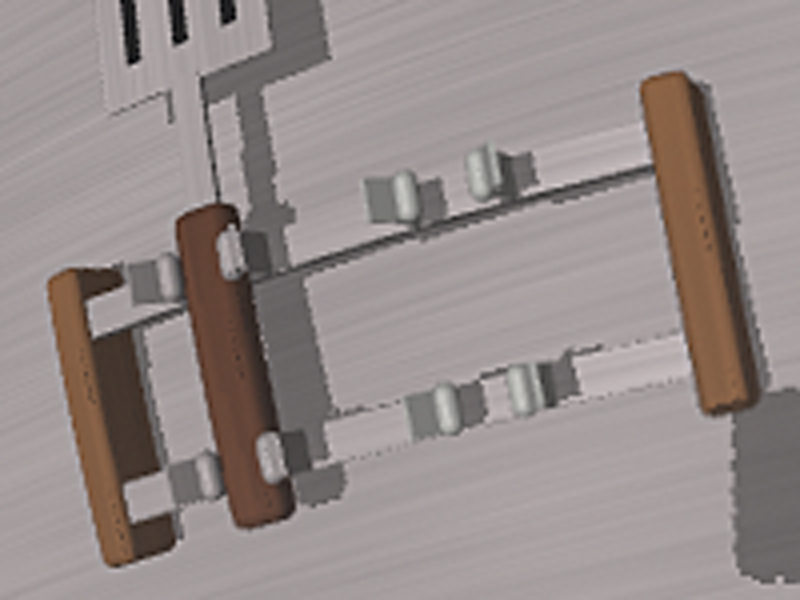

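```bash
python3 - <<'E'
from h import *
import pickle
s=pickle.load(open('s2.pkl','rb'))
A=lambda x,y:(310+x/4,55+y/4); B=lambda x,y:(50+x/4,40+y/4)
for n,q,z in [('butt',A(118,645),10),('r1',A(123,594),16),('r2',A(127,488),16),('r3',A(129,403),16),('join',A(127,341),16),('tip',A(131,46),8)]: print(n,wonz(s,q,z))
W={}
for n,q,z in [('bL',B(405,197),54),('bR',B(483,172),54),('fL',B(447,408),54),('fR',B(523,388),54),('tbL',B(169,278),54),('tbR',B(232,250),54),('tfL',B(208,474),54),('tfR',B(270,456),54),('tend',B(205,208),46),('tend2',B(262,520),46),
 ('footR b',B(664,75),30),('footR f',B(730,408),30),('footL b',B(70,275),30),('footL f',B(118,562),30)]:
    W[n]=wonz(s,q,z); print(n,W[n])
for a in ['b','f','tb','tf']: print(a,(W[a+'L']+W[a+'R'])/2)
c=(W['bL']+W['bR']+W['fL']+W['fR'])/4; d=(W['bL']+W['bR']-W['fL']-W['fR'])/2; print('nest',c,np.degrees(np.arctan2(d[1],d[0])),np.linalg.norm(d))
d=(W['tbL']+W['tbR']-W['tfL']-W['tfR'])/2; print('turner',np.degrees(np.arctan2(d[1],d[0])),np.linalg.norm(d))
d=W['tend']-W['tend2'];print(np.degrees(np.arctan2(d[1],d[0])),np.linalg.norm(d), (W['tend']+W['tend2'])/2)
E
```

```text
butt [422.061  37.579  10.   ]
r1 [440.799  33.611  16.   ]
r2 [475.334  26.016  16.   ]
r3 [502.426  20.221  16.   ]
join [522.171  17.013  16.   ]
tip [616.746  -5.965   8.   ]
bL [638.643 229.756  54.   ]
bR [638.286 203.73   54.   ]
fL [572.114 231.744  54.   ]
fR [571.436 206.568  54.   ]
tbL [641.551 318.004  54.   ]
tbR [642.214 292.273  54.   ]
tfL [575.621 320.423  54.   ]
tfR [574.609 295.641  54.   ]
tend [661.26  303.676  46.   ]
tend2 [555.908 309.362  46.   ]
footR b [657.283 148.032  30.   ]
footR f [549.83  151.115  30.   ]
footL b [663.403 375.346  30.   ]
footL f [558.08  384.293  30.   ]
b [638.465 216.743  54.   ]
f [571.775 219.156  54.   ]
tb [641.882 305.139  54.   ]
tf [575.115 308.032  54.   ]
nest [605.12 217.95  54.  ] -2.0725736344659285 66.73357751662907
turner -2.48102298416252 66.83021180287311
-3.089272009362107 105.5045625732266 [608.584 306.519  46.   ]
```

```bash
python3 - <<'E'
from h import *
p=plan((475.4,25.6,60),Rdown(-12.5),5,-1)
plan((475.4,25.6,4),Rdown(-12.5),4,-1,start=p)
E
```

```text
[[-0.0021,0.0399,0.0144,0,0,0,-1],[-0.0021,0.0399,0.0145,0,0,0,-1],[-0.0021,0.0399,0.0144,0,0,0,-1],[-0.0021,0.0398,0.0145,0,0,0,-1],[-0.0021,0.0399,0.0144,-0.01,0.01,0,-1]]
[[0,0.014,0,0,0,0,-1],[0,0.014,0,0,0,0,-1],[0,0.014,0,0,0,0,-1],[0,0.014,0.0001,0,0,0,-1]]
```

```bash
python3 -m inch '[[-0.0021,0.04,0.0144,0,0,0,-1],[-0.0021,0.04,0.0145,0,0,0,-1],[-0.0021,0.04,0.0144,0,0,0,-1],[-0.0021,0.04,0.0145,0,0,0,-1],[-0.0021,0.039,0.0144,0,0,0,-1]]' && python3 -m inch '[[0,0,0,0,0,0,-1],[0,0,0,0,0,0,-1]]'; python3 - <<'E'
from h import *
import pickle
s=telemetry.state(); im=imaging.get_image('wrist'); cv2.imwrite('pics/w3.png',im[:,:,::-1]); pickle.dump(s,open('s3.pkl','wb'));print(s['joint_positions'])
print(s['tool_pos'])
d=np.array([np.cos(np.radians(-12.5)),np.sin(np.radians(-12.5)),0]);g=np.array([475.4,25.6,8])
for k in (-55,0,55,145): print(k,wproj(s,g+k*d))
E
```

```text
time: 2.85
tool_pos: [475.3, 24.4, 59.3]
tool_rot: [[-0.976, 0.0, -0.218], [0.218, -0.0, -0.976], [-0.0, -1.0, 0.0]]
wrist_force: [0.6, -0.1, 0.3]
opening: 91.7
time: 3.05
tool_pos: [475.3, 25.8, 60.7]
tool_rot: [[-0.976, -0.002, -0.218], [0.218, -0.0, -0.976], [0.002, -1.0, 0.001]]
wrist_force: [0.4, 0.6, 0.4]
opening: 92.0
[  2.927  19.777 118.626  -0.006  41.695 105.543]
[475.317  25.782  60.697]
-55 [287.321 297.231]
0 [287.376 230.693]
55 [287.326 153.964]
145 [286.961  25.98 ]
```

View pics/w3.png

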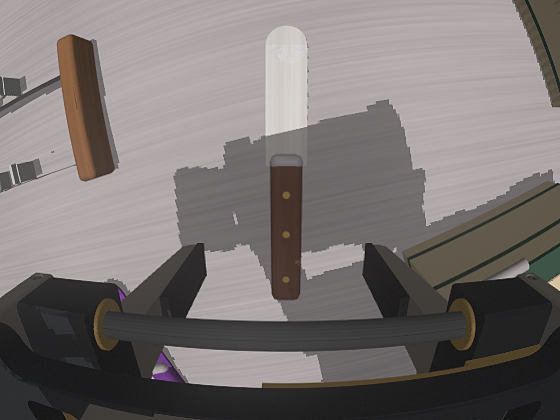

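```bash
python3 -m inch '[[0,0.016,0,0,0,0,-1],[0,0.016,0,0,0,0,-1],[0,0.014,0,0,0,0,-1],[0,0.006,0,0,0,0,-1],[0,0.004,0,0,0,0,-1]]'; python3 -m inch '[[0,0,0,0,0,0,-1],[0,0,0,0,0,0,1],[0,0,0,0,0,0,1],[0,0,0,0,0,0,1],[0,0,0,0,0,0,1]]' 60;python3 -m inch '[[0,0,0,0,0,0,1],[0,0,0,0,0,0,1],[0,0,0,0,0,0,1]]'
```

```text
time: 3.6
tool_pos: [476.9, 27.5, 5.7]
tool_rot: [[-0.977, 0.002, -0.215], [0.215, 0.0, -0.977], [-0.002, -1.0, -0.001]]
wrist_force: [-0.4, -0.2, -0.4]
opening: 92.1
time: 4.1
tool_pos: [475.8, 27.2, 4.8]
tool_rot: [[-0.976, 0.0, -0.216], [0.216, 0.0, -0.976], [-0.0, -1.0, -0.0]]
wrist_force: [0.1, 0.3, 0.9]
opening: 61.6
time: 4.4
tool_pos: [475.6, 27.2, 4.6]
tool_rot: [[-0.976, -0.0, -0.216], [0.216, 0.0, -0.976], [0.0, -1.0, 0.0]]
wrist_force: [0.3, -0.3, -0.3]
opening: 37.9
```

```bash
python3 -m inch '[[0,0.002,0,0,0,0,1],[0,0.0005,0,0,0,0,1],[0,0,0,0,0,0,1],[0,0,0,0,0,0,1],[0,0,0,0,0,0,1]]'; python3 -m inch '[[0,0,0,0,0,0,1],[0,0,0,0,0,0,1]]'; python3 -m inch '[[0,-0.01,0,0,0,0,1],[0,-0.02,0,0,0,0,1],[0,-0.03,0,0,0,0,1],[0,0,0,0,0,0,1]]'; python3 - <<'E'
from h import *
import pickle
s=telemetry.state(); im=imaging.get_image('wrist'); cv2.imwrite('pics/w4.png',im[:,:,::-1]); pickle.dump(s,open('s4.pkl','wb'));print(s['joint_positions'],s['moment'])
E
```

```text
time: 4.9
tool_pos: [475.5, 27.3, 2.0]
tool_rot: [[-0.976, -0.0, -0.216], [0.216, 0.0, -0.976], [0.0, -1.0, 0.0]]
wrist_force: [0.4, -0.5, -1.6]
opening: 21.1
time: 5.1
tool_pos: [475.6, 27.3, 2.0]
tool_rot: [[-0.976, -0.0, -0.216], [0.216, 0.0, -0.976], [0.0, -1.0, 0.0]]
wrist_force: [-0.5, -0.3, -0.9]
opening: 21.4
time: 5.5
tool_pos: [478.1, 27.4, 65.5]
tool_rot: [[-0.976, 0.006, -0.216], [0.216, 0.0, -0.976], [-0.005, -1.0, -0.002]]
wrist_force: [-0.5, 1.1, -1.4]
opening: 20.8
[  3.1    19.31  118.451   0.003  41.912 105.553] [ 0.042 -0.005  0.007]
```

View pics/w4.png

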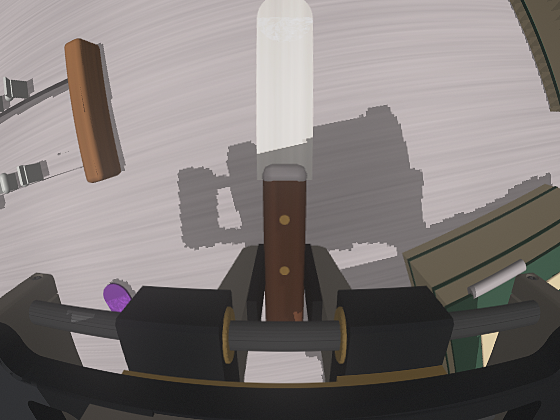

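```bash
python3 - <<'E'
from h import *
import pickle
s=pickle.load(open('s4.pkl','rb'))
for t in [(-145,-6,0),(-55,-14,0),(-55,-6,14),(-55,-6,-14),(-140,-6,0)]: print(t,wproj(s,s['tool_pos']+s['tool_rot']@np.array(t,float)))
# tip ray: intersect plane tool y=-6
R=s['tool_rot']
o,d=wray(s,(285,0)); o=R.T@(o-s['tool_pos']);d=R.T@d; print(o+d*(-6-o[1])/d[1])
for px in [(284,220),(285,270)]:
    o,d=wray(s,px); o=R.T@(o-s['tool_pos']);d=R.T@d; print(o+d*(-14-o[1])/d[1])
# start of tin approach: tin frame
N=np.array([551.,-311.2,82]);yaw=13.7;u=np.array([np.cos(np.radians(yaw)),np.sin(np.radians(yaw)),0])
# tip at -30 in front: grip at -175, knife axis z=86 (mid), TCP z=80
g=N-u*(145+35); print('pre',g)
p=plan((g[0],g[1],200),Rdown(yaw),12,1)
E
```

```text
(-145, -6, 0) [288.189  -6.349]
(-55, -14, 0) [288.595 165.553]
(-55, -6, 14) [315.964 163.85 ]
(-55, -6, -14) [260.743 163.825]
(-140, -6, 0) [288.219   2.063]
[-141.212   -6.      -1.631]
[-27.716 -14.     -2.239]
[ -0.219 -14.     -1.739]
pre [ 376.121 -353.831   82.   ]
[[0.0013,-0.0114,0.0328,0,-0.36,0,1],[0.0026,-0.0114,0.0327,0,-0.36,0,1],[0.0038,-0.0114,0.0326,0,-0.36,0,1],[0.005,-0.0114,0.0325,0,-0.36,0,1],[0.0062,-0.0114,0.0323,0,-0.36,0,1]]
[[0.0075,-0.0114,0.032,0,-0.37,-0.01,1],[0.0087,-0.0114,0.0317,0,-0.36,0,1],[0.0099,-0.0113,0.0313,0,-0.37,-0.01,1],[0.0111,-0.0113,0.0309,0,-0.36,0,1],[0.0123,-0.0114,0.0305,0,-0.37,-0.01,1]]
[[0.0134,-0.0113,0.03,0,-0.36,0,1],[0.0146,-0.0113,0.0294,0,-0.37,-0.01,1]]
```

```bash
python3 -m inch '[[0.001,-0.045,0,0,0,0,1],[0.001,-0.045,0,0,0,0,1],[0.0013,-0.02,0.0328,0,-0.36,0,1],[0.0026,-0.02,0.0327,0,-0.36,0,1],[0.0038,0,0.0326,0,-0.36,0,1]]' && python3 -m inch '[[0.005,0,0.0325,0,-0.36,0,1],[0.0062,0,0.0323,0,-0.36,0,1],[0.0075,0,0.032,0,-0.37,0,1],[0.0087,0,0.0317,0,-0.36,0,1],[0.0099,0,0.0313,0,-0.37,0,1]]' && python3 -m inch '[[0.0111,0,0.031,0,-0.36,0,1],[0.0123,0,0.0305,0,-0.37,0,1],[0.0134,0,0.03,0,-0.36,0,1],[0.0146,0,0.0294,0,-0.37,0,1],[0,0,0,0,0,0,1]]'; python3 - <<'E'
from h import *
N=np.array([551.,-311.2,82]);yaw=13.7;u=np.array([np.cos(np.radians(yaw)),np.sin(np.radians(yaw)),0])
g=N-u*(145+35); print(telemetry.state()['joint_positions'])
p=plan((g[0],g[1],80.3),Rdown(yaw),5,1)
E
```

```text
time: 6.05
tool_pos: [449.4, -68.5, 193.8]
tool_rot: [[-0.995, 0.003, -0.102], [0.102, -0.001, -0.995], [-0.003, -1.0, 0.0]]
wrist_force: [0.4, 0.3, -2.0]
opening: 21.1
time: 6.55
tool_pos: [405.6, -227.4, 191.1]
tool_rot: [[-0.996, -0.001, 0.088], [-0.088, 0.001, -0.996], [0.001, -1.0, -0.001]]
wrist_force: [0.9, 0.9, -1.8]
opening: 21.3
time: 7.05
tool_pos: [371.9, -356.4, 191.0]
tool_rot: [[-0.972, -0.001, 0.236], [-0.236, -0.0, -0.972], [0.001, -1.0, 0.0]]
wrist_force: [0.4, 0.2, -2.1]
opening: 21.1
[-43.905  11.943 108.283  -0.06   59.792  32.504]
[[-0.001,0.0221,-0.0003,0,0,0,1],[-0.0009,0.0222,-0.0003,0,0,0,1],[-0.001,0.0221,-0.0003,0,0,0,1],[-0.0009,0.0222,-0.0003,0,-0.01,0,1],[-0.001,0.0221,-0.0003,0,0,0.01,1]]
```

```bash
python3 -m inch '[[-0.001,0.0221,0,0,0,0,1],[-0.001,0.0222,0,0,0,0,1],[-0.001,0.0221,0,0,0,0,1],[-0.001,0.0222,0,0,0,0,1],[-0.001,0.0221,0,0,0,0,1]]' && python3 -m inch '[[0,0,0,0,0,0,1],[0,0,0,0,0,0,1]]'; python3 - <<'E'
from h import *
import pickle
s=telemetry.state(); im=imaging.get_image('wrist'); cv2.imwrite('pics/w5.png',im[:,:,::-1]); pickle.dump(s,open('s5.pkl','wb'));print(s['tool_pos'],s['moment'])
cv2.imwrite('pics/sc5.png',imaging.get_image('scene')[:,:,::-1]); crop('pics/sc5.png',180,100,330,220,5,'pics/c7.png')
E
```

```text
time: 7.55
tool_pos: [377.5, -351.2, 79.7]
tool_rot: [[-0.972, -0.001, 0.237], [-0.237, 0.001, -0.972], [0.001, -1.0, -0.001]]
wrist_force: [-0.7, 0.7, -1.8]
opening: 21.2
time: 7.75
tool_pos: [377.6, -351.5, 81.0]
tool_rot: [[-0.972, -0.001, 0.237], [-0.237, 0.001, -0.972], [0.001, -1.0, -0.002]]
wrist_force: [0.5, 0.1, -1.8]
opening: 21.3
[ 377.576 -351.541   81.02 ] [ 0.014  0.069 -0.005]
```

View pics/w5.png

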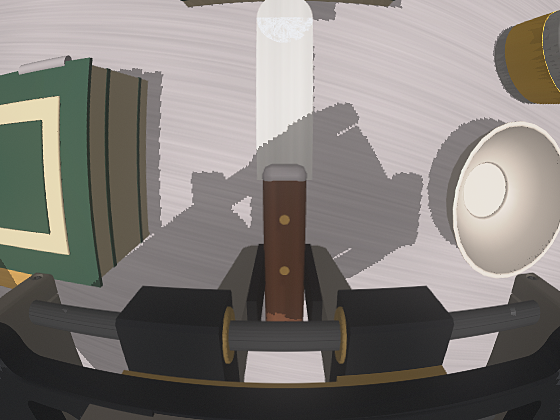

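View pics/c7.png

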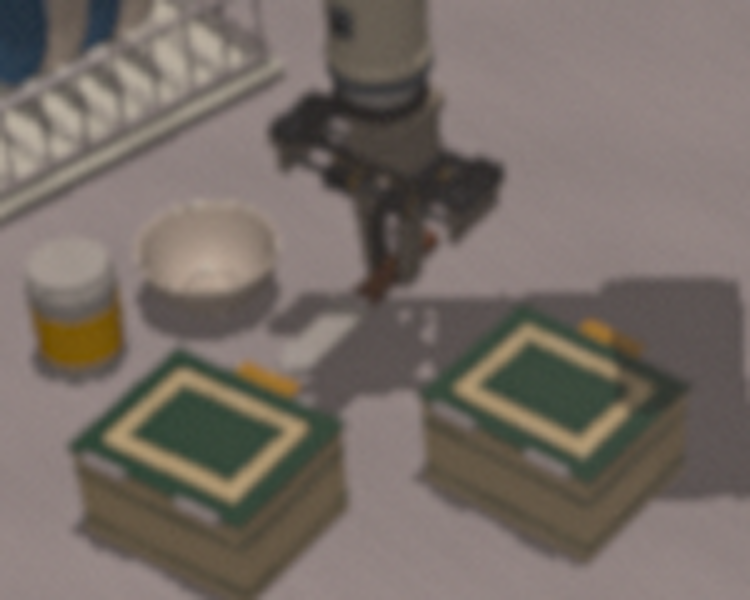

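```bash
python3 -m inch '[[-0.015,0,0,0,0,0,1],[-0.015,0,0,0,0,0,1],[-0.01,0,0,0,0,0,1],[0,0,0,0,0,0,1]]'; python3 -m inch '[[-0.01,0,0,0,0,0,1],[-0.01,0,0,0,0,0,1],[-0.01,0,0,0,0,0,1],[-0.007,0,0,0,0,0,1],[0,0,0,0,0,0,1]]'; python3 - <<'E'
from h import *
cv2.imwrite('pics/sc6.png',imaging.get_image('scene')[:,:,::-1]); crop('pics/sc6.png',180,100,330,220,5,'pics/c8.png')
cv2.imwrite('pics/w6.png',imaging.get_image('wrist')[:,:,::-1]); s=telemetry.state(); print(s['tool_pos'],s['wrist_force'],s['moment'])
E
```

```text
time: 8.25
tool_pos: [418.8, -342.7, 81.8]
tool_rot: [[-0.971, 0.001, 0.238], [-0.238, -0.001, -0.971], [-0.001, -1.0, 0.001]]
wrist_force: [-0.5, -0.3, -3.3]
opening: 20.9
time: 8.75
tool_pos: [453.8, -334.0, 81.4]
tool_rot: [[-0.971, 0.0, 0.238], [-0.238, -0.0, -0.971], [-0.0, -1.0, 0.0]]
wrist_force: [-0.0, 0.6, -2.3]
opening: 21.3
[ 452.606 -333.972   81.24 ] [-0.776 -0.849 -1.388] [-0.01   0.067 -0.041]
```

View pics/w6.png

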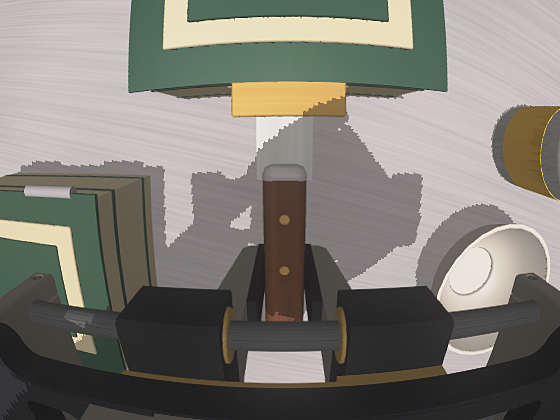

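View pics/c8.png

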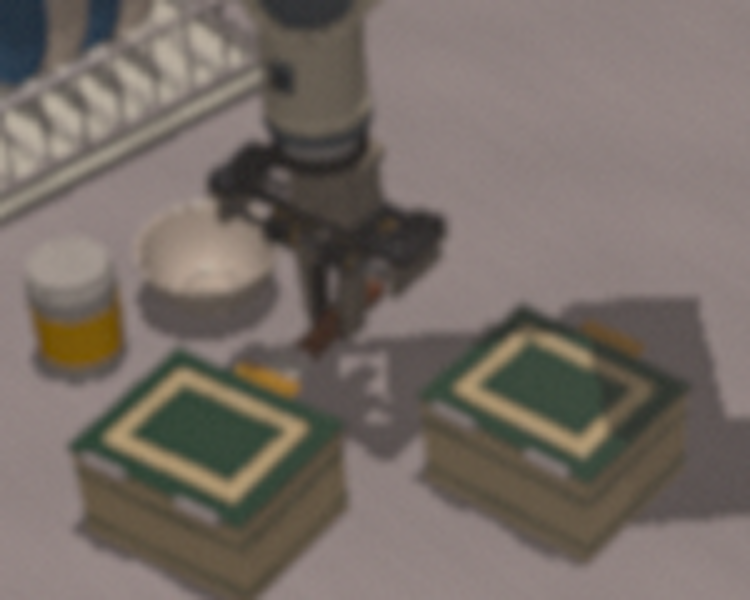

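```bash
cat >> h.py <<'E'
N=np.array([551.,-311.2,82]);YAW=13.7
U=np.array([np.cos(np.radians(YAW)),np.sin(np.radians(YAW)),0]);V=np.array([-U[1],U[0],0])
def tinpos(p):
    d=np.asarray(p)-N; return np.array([d@U,d@V,p[2]])
def tcp_of(gx,gz,phi,lat,yaw=YAW):
    f=np.radians(phi); return N*[1,1,0]+U*(gx+6*np.sin(f))+V*lat+np.array([0,0,gz-6*np.cos(f)]), Rdown(yaw,phi)
def seq(poses,jaw,start=None):
    if start is None:
        s=telemetry.state(); start=(s['tool_pos'],s['tool_rot'])
    for P in poses: start=plan(P[0],P[1],1,jaw,start=start)
    return start
def state_grip(s=None):
    s=s or telemetry.state(); g=s['tool_pos']-6*s['tool_rot'][:,1]; kx=-s['tool_rot'][:,0]
    print('t',s['time'],'grip',tinpos(g),'tip',tinpos(g+145*kx),'pitch',np.degrees(np.arcsin(kx[2])),'F',s['wrist_force'],'M',s['moment'])
    return s
E
python3 - <<'E'
from h import *
s=state_grip(); L=100.6
lat=tinpos(s['tool_pos'])[1]
P=[]
for phi in [3,6,9,12,15,18,20]:
    f=np.radians(phi); P.append(tcp_of(-L*np.cos(f)-1.25*np.sin(f),82+1.25*np.cos(f)-L*np.sin(f),phi,lat))
seq(P,1)
E
```

```text
t 8.85 grip [-100.986    1.178   87.24 ] tip [44.014  1.244 87.187] pitch -0.020823359958902585 F [-0.776 -0.849 -1.388] M [-0.01   0.067 -0.041]
[[-0.0008,0.0092,0,0,0,0.5,1]]
[[-0.0004,0.0053,0,0,0,0.5,1]]
[[-0.0004,0.0053,0,0,0,0.5,1]]
[[-0.0003,0.0052,0,0,0,0.5,1]]
[[-0.0004,0.0053,0,0,0,0.5,1]]
[[-0.0004,0.0052,0,0,0,0.5,1]]
[[-0.0002,0.0035,0,0,0,0.34,1]]
```

```bash
python3 -m inch '[[-0.0008,0.0092,0,0,0,0.5,1],[-0.0004,0.0053,0,0,0,0.5,1],[-0.0004,0.0053,0,0,0,0.5,1],[0,0,0,0,0,0,1]]'; python3 -c "
from h import *; state_grip()"
```

```text
time: 9.25
tool_pos: [454.9, -333.9, 61.9]
tool_rot: [[-0.96, 0.155, 0.235], [-0.232, 0.037, -0.972], [-0.159, -0.987, 0.0]]
wrist_force: [2.6, 3.3, 3.3]
opening: 21.1
t 9.25 grip [-99.7     0.747  67.87 ] tip [43.456  0.428 90.918] pitch 9.146215715718759 F [2.571 3.287 3.342] M [ 0.654 -0.427  0.2  ]
```

```bash
python3 -m inch '[[-0.0003,0.0052,0,0,0,0.5,1],[-0.0004,0.0053,0,0,0,0.5,1],[0,0,0,0,0,0,1]]'; python3 -c "
from h import *; state_grip()"; python3 -m inch '[[-0.0004,0.0052,0,0,0,0.5,1],[-0.0002,0.0035,0,0,0,0.34,1],[0,0,0,0,0,0,1]]'; python3 - <<'E'
from h import *
state_grip()
cv2.imwrite('pics/sc7.png',imaging.get_image('scene')[:,:,::-1]); crop('pics/sc7.png',180,100,330,220,5,'pics/c9.png')
cv2.imwrite('pics/w7.png',imaging.get_image('wrist')[:,:,::-1]); 
E
```

```text
time: 9.55
tool_pos: [456.2, -333.0, 51.2]
tool_rot: [[-0.939, 0.251, 0.235], [-0.227, 0.062, -0.972], [-0.259, -0.966, -0.001]]
wrist_force: [-1.9, -1.3, -0.5]
opening: 21.0
t 9.55 grip [-98.784   1.259  56.946] tip [41.278  0.945 94.463] pitch 14.995244087245197 F [-1.92  -1.282 -0.494] M [-0.113  0.417 -0.192]
time: 9.85
tool_pos: [459.7, -332.1, 42.8]
tool_rot: [[-0.914, 0.332, 0.236], [-0.221, 0.082, -0.972], [-0.342, -0.94, -0.002]]
wrist_force: [-0.6, -0.7, -0.7]
opening: 21.1
t 9.85 grip [-95.722   1.346  48.487] tip [40.555  1.092 98.021] pitch 19.975209425599168 F [-0.644 -0.684 -0.706] M [-0.082  0.409 -0.001]
```

View pics/w7.png

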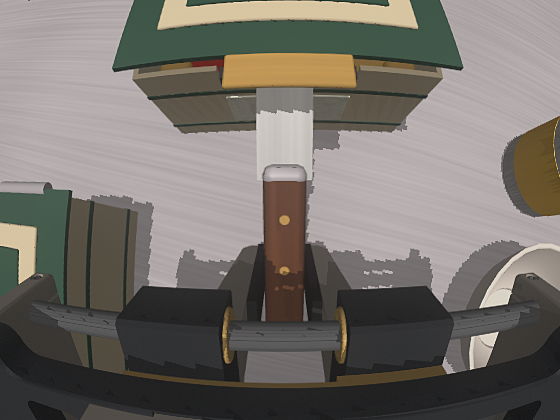

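View pics/c9.png

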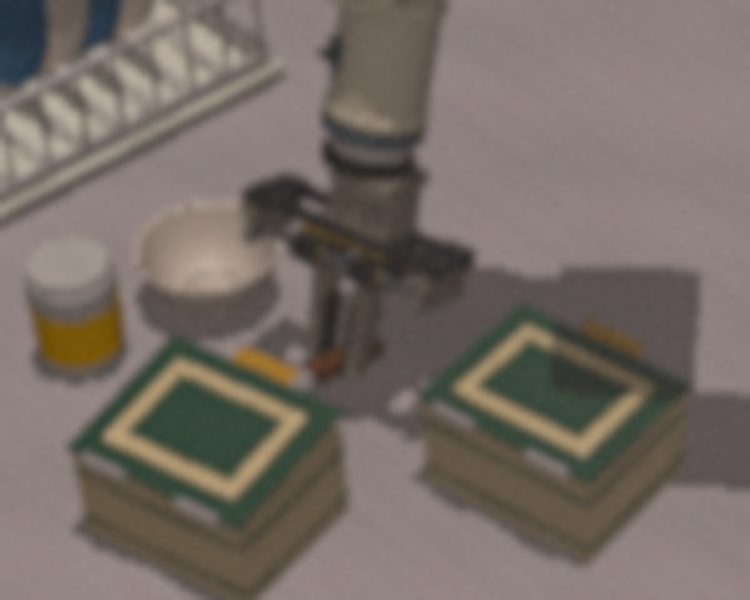

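```bash
cat >> h.py <<'E'
def lidpose(th,phi,lat,r=90.,Lk=145.,yaw=YAW):
    f=np.radians(phi); tx=130-r*np.cos(th); tz=90+r*np.sin(th)
    return tcp_of(tx-Lk*np.cos(f),tz-Lk*np.sin(f),phi,lat,yaw)
E
python3 - <<'E'
from h import *
s=state_grip(); lat=1.2
P=[lidpose(th,20,lat) for th in (.15,.25,.35,.45,.55)]
st=seq(P,1)
P=[lidpose(th,phi,lat) for th,phi in ((.65,19),(.75,18),(.85,16),(.95,14),(1.05,12))]
print();st=seq(P,1,st)
P=[lidpose(th,phi,lat) for th,phi in ((1.15,10),(1.25,8),(1.35,6),(1.45,5),(1.53,4))]
print();st=seq(P,1,st)
P=[lidpose(th,phi,lat) for th,phi in ((1.60,3),(1.67,2),(1.74,1),(1.80,0),(1.85,0))]
print();st=seq(P,1,st)
E
```

```text
t 9.95 grip [-95.419   1.097  48.882] tip [40.909  1.049 98.273] pitch 19.915315616910927 F [-2.159 -0.734 -1.6  ] M [-0.2    0.729 -0.072]
[[-0.0019,-0.0046,-0.0001,0.01,0,0.01,1]]
[[-0.0047,-0.0077,0,0,0,0,1]]
[[-0.0054,-0.0072,0,0,0,0,1]]
[[-0.0061,-0.0066,0,0,0,0,1]]
[[-0.0068,-0.0059,0,0,0,0,1]]

[[-0.0072,-0.0078,0,0,0,-0.16,1]]
[[-0.0076,-0.0071,0,0,0,-0.17,1]]
[[-0.008,-0.0091,0,0,0,-0.33,1]]
[[-0.0082,-0.0084,0,0,0,-0.34,1]]
[[-0.0084,-0.008,0,0,0,-0.33,1]]

[[-0.0085,-0.0074,0,0,0,-0.33,1]]
[[-0.0088,-0.0068,0,0,0,-0.34,1]]
[[-0.0087,-0.0063,0,0,0,-0.33,1]]
[[-0.0089,-0.0031,0,0,0,-0.17,1]]
[[-0.0072,-0.0025,0,0,0,-0.16,1]]

[[-0.0062,-0.0021,0,0,0,-0.17,1]]
[[-0.0061,-0.0018,0,0,0,-0.17,1]]
[[-0.0062,-0.0015,0,0,0,-0.16,1]]
[[-0.0052,-0.0013,0,0,0,-0.17,1]]
[[-0.0043,0.0011,0,0,0,0,1]]
```

```bash
python3 -m inch '[[-0.0019,-0.0046,0,0,0,0,1],[-0.0047,-0.0077,0,0,0,0,1],[-0.0054,-0.0072,0,0,0,0,1],[-0.0061,-0.0066,0,0,0,0,1],[-0.0068,-0.0059,0,0,0,0,1]]'; python3 - <<'E'
from h import *
state_grip()
cv2.imwrite('pics/sc8.png',imaging.get_image('scene')[:,:,::-1]); crop('pics/sc8.png',180,100,330,220,5,'pics/c10.png')
cv2.imwrite('pics/w8.png',imaging.get_image('wrist')[:,:,::-1]); 
E
```

```text
time: 10.45
tool_pos: [473.1, -329.2, 83.0]
tool_rot: [[-0.913, 0.333, 0.237], [-0.223, 0.081, -0.971], [-0.343, -0.939, 0.0]]
wrist_force: [0.3, 0.6, -3.0]
opening: 21.3
t 10.45 grip [-82.04    0.996  88.669] tip [ 54.174   1.072 138.377] pitch 20.048130811623494 F [ 0.253  0.632 -2.992] M [-0.085  0.638  0.017]
```

View pics/w8.png

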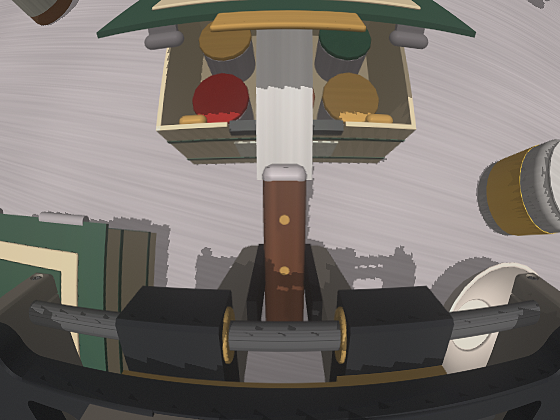

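View pics/c10.png

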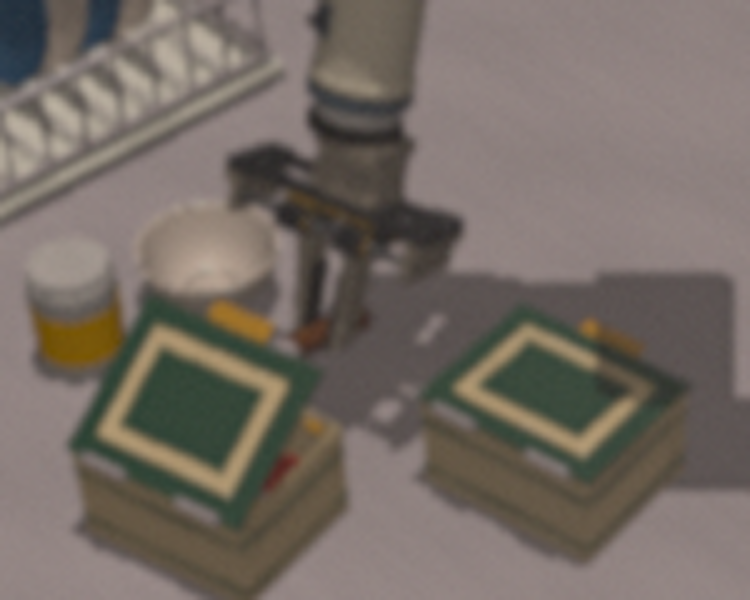

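The lid is rising on the blade as planned. Continuing.

```bash
python3 -m inch '[[-0.0072,-0.0078,0,0,0,-0.16,1],[-0.0076,-0.0071,0,0,0,-0.17,1],[-0.008,-0.0091,0,0,0,-0.33,1],[-0.0082,-0.0084,0,0,0,-0.34,1],[-0.0084,-0.008,0,0,0,-0.33,1]]'; python3 -m inch '[[-0.0085,-0.0074,0,0,0,-0.33,1],[-0.0088,-0.0068,0,0,0,-0.34,1],[-0.0087,-0.0063,0,0,0,-0.33,1],[-0.0089,-0.0031,0,0,0,-0.17,1],[0,0,0,0,0,0,1]]'; python3 - <<'E'
from h import *
state_grip()
cv2.imwrite('pics/sc9.png',imaging.get_image('scene')[:,:,::-1]); crop('pics/sc9.png',180,80,330,200,5,'pics/c11.png')
E
```

```text
time: 11.05
tool_pos: [497.2, -323.1, 132.5]
tool_rot: [[-0.951, 0.201, 0.237], [-0.231, 0.049, -0.972], [-0.207, -0.978, -0.0]]
wrist_force: [0.8, -0.0, -2.8]
opening: 20.9
time: 11.55
tool_pos: [528.8, -315.8, 161.6]
tool_rot: [[-0.967, 0.087, 0.238], [-0.237, 0.02, -0.971], [-0.089, -0.996, 0.001]]
wrist_force: [0.9, 0.8, -2.2]
opening: 21.5
t 11.55 grip [-23.189   0.779 167.583] tip [121.231   0.959 180.536] pitch 5.124935216861556 F [ 0.884  0.823 -2.154] M [-0.032  0.087 -0.042]
```

View pics/c11.png

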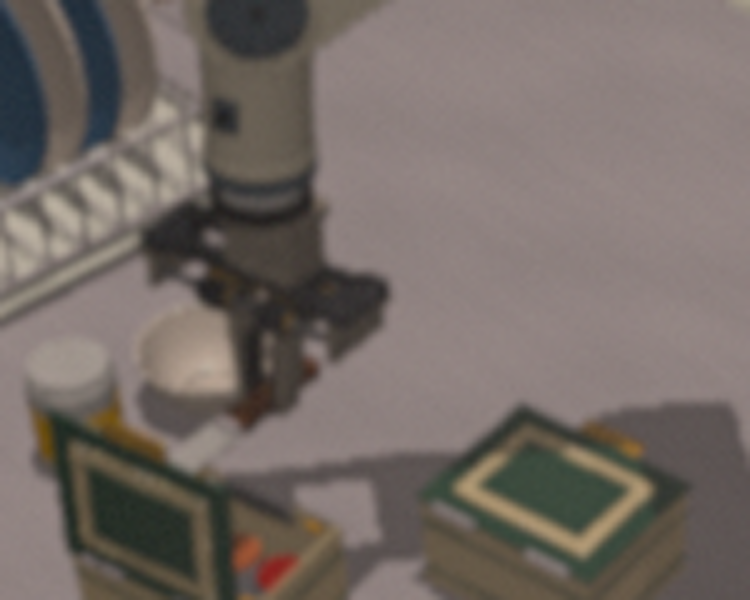

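```bash
python3 -m inch '[[-0.0072,-0.0025,0,0,0,-0.16,1],[-0.0062,-0.0021,0,0,0,-0.17,1],[-0.0061,-0.0018,0,0,0,-0.17,1],[-0.0062,-0.0015,0,0,0,-0.16,1],[-0.0052,-0.0013,0,0,0,-0.17,1]]'; python3 -m inch '[[-0.0043,0.001,0,0,0,0,1],[-0.002,0,0,0,0,0,1],[0,0,0,0,0,0,1],[0,0,0,0,0,0,1]]'; python3 - <<'E'
from h import *
s=state_grip(); print(s['joint_positions'])
cv2.imwrite('pics/sc10.png',imaging.get_image('scene')[:,:,::-1]); crop('pics/sc10.png',180,80,330,200,5,'pics/c12.png')
cv2.imwrite('pics/w10.png',imaging.get_image('wrist')[:,:,::-1]); 
E
```

```text
time: 12.1
tool_pos: [557.2, -308.7, 172.0]
tool_rot: [[-0.972, 0.0, 0.237], [-0.237, -0.0, -0.972], [-0.0, -1.0, 0.0]]
wrist_force: [0.7, -1.4, -1.4]
opening: 21.1
time: 12.5
tool_pos: [562.2, -307.3, 170.6]
tool_rot: [[-0.972, 0.001, 0.237], [-0.237, 0.0, -0.972], [-0.001, -1.0, -0.0]]
wrist_force: [-0.8, -0.2, -1.6]
opening: 21.1
t 12.5 grip [ 11.784   1.114 176.624] tip [156.784   1.105 176.736] pitch 0.04427908812363572 F [-0.816 -0.208 -1.557] M [-0.037  0.065  0.015]
[-28.821  24.001  93.894   0.048  62.084  47.46 ]
```

View pics/c12.png

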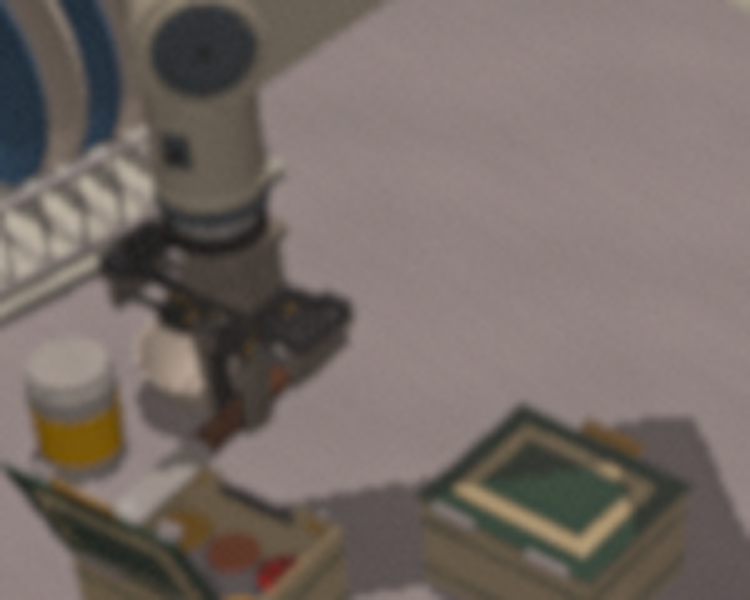

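View pics/w10.png

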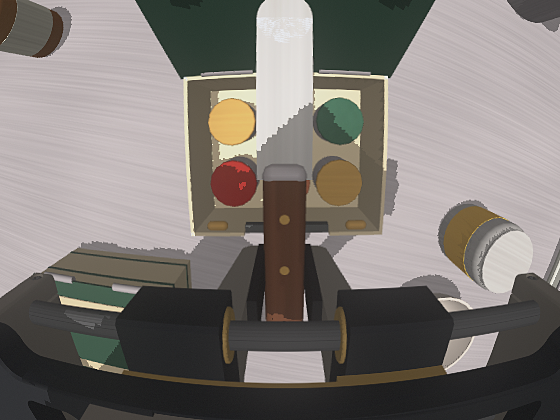

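```bash
python3 -m inch '[[0.02,0,0,0,0,0,1],[0.035,-0.005,0,0,0,0,1],[0.035,-0.01,0,0,0,0,1],[0.035,-0.01,0,0,0,0,1],[0,0,0,0,0,0,1]]'; python3 - <<'E'
from h import *
s=state_grip(); 
cv2.imwrite('pics/sc11.png',imaging.get_image('scene')[:,:,::-1]); crop('pics/sc11.png',180,100,330,220,5,'pics/c13.png')
plan((535,110,230),Rdown(-2.3),12,1)
E
```

```text
time: 13.1
tool_pos: [437.9, -337.9, 196.9]
tool_rot: [[-0.972, 0.001, 0.235], [-0.235, -0.001, -0.972], [-0.0, -1.0, 0.001]]
wrist_force: [0.6, 0.2, -1.3]
opening: 21.1
t 13.1 grip [-116.226    0.905  202.897] tip [ 28.774   0.582 202.968] pitch 0.02832065789810782 F [ 0.628  0.179 -1.299] M [ 0.059  0.049 -0.012]
[[-0.0165,-0.0028,-0.0344,0,0.22,0,1],[-0.0157,-0.0028,-0.0348,0,0.22,0,1],[-0.0149,-0.0028,-0.0351,0,0.22,0,1],[-0.014,-0.0028,-0.0355,0,0.22,0,1],[-0.0132,-0.0028,-0.0358,0,0.22,0,1]]
[[-0.0124,-0.0028,-0.0361,0,0.22,0,1],[-0.0116,-0.0028,-0.0363,0,0.22,0,1],[-0.0107,-0.0028,-0.0366,0,0.22,0,1],[-0.0099,-0.0028,-0.0368,0,0.22,0,1],[-0.009,-0.0028,-0.0371,0,0.22,-0.01,1]]
[[-0.0082,-0.0027,-0.0372,0,0.22,0,1],[-0.0073,-0.0028,-0.0374,-0.01,0.22,-0.01,1]]
```

View pics/c13.png

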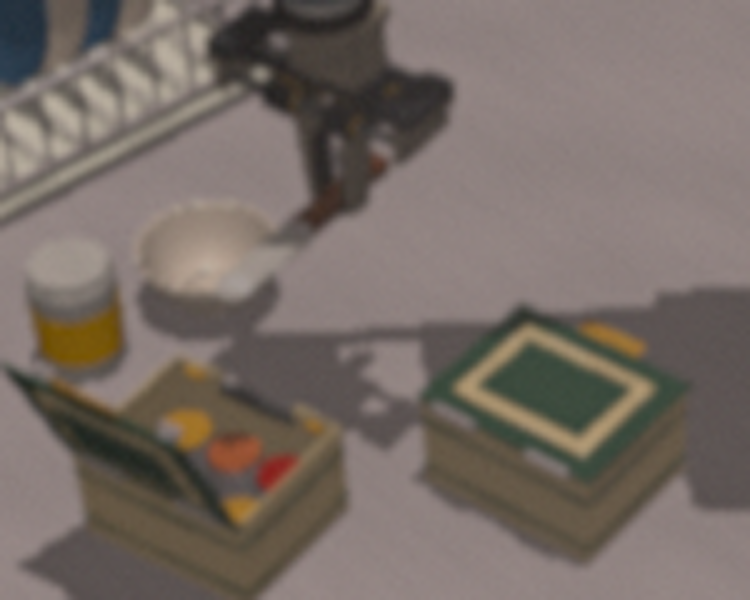

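```bash
python3 - <<'E'
from h import *
print('bottle cap',two((256.0,172.5),(170+269/3,140+262/3)))
plan((470,115,230),Rdown(-2.3),11,1)
E
```

```text
bottle cap (array([700.569,  39.891, 193.833]), np.float64(1.8238815925160732))
[[-0.0123,-0.0031,-0.0394,0,0.24,0,1],[-0.0113,-0.0031,-0.0397,0,0.24,0,1],[-0.0103,-0.003,-0.0399,0,0.24,0,1],[-0.0093,-0.0031,-0.0402,0,0.24,0,1],[-0.0083,-0.003,-0.0404,0,0.24,0,1]]
[[-0.0073,-0.0031,-0.0406,0,0.24,0,1],[-0.0063,-0.003,-0.0407,0,0.24,0,1],[-0.0053,-0.0031,-0.0409,0,0.24,0,1],[-0.0042,-0.003,-0.041,0,0.24,-0.01,1],[-0.0032,-0.0031,-0.0411,0,0.24,0,1]]
[[-0.0022,-0.003,-0.0412,-0.01,0.24,-0.01,1]]
```

```bash
python3 -m inch '[[-0.0123,-0.003,-0.0394,0,0.24,0,1],[-0.0113,-0.003,-0.0397,0,0.24,0,1],[-0.0103,-0.003,-0.04,0,0.24,0,1],[-0.0093,-0.003,-0.04,0,0.24,0,1],[-0.0083,-0.003,-0.0404,0,0.24,0,1]]' >/dev/null; python3 -m inch '[[-0.0073,-0.003,-0.0406,0,0.24,0,1],[-0.0063,-0.003,-0.0407,0,0.24,0,1],[-0.0053,-0.003,-0.041,0,0.24,0,1],[-0.0042,-0.003,-0.041,0,0.24,0,1],[-0.0032,-0.003,-0.0411,0,0.24,0,1]]' >/dev/null; python3 -m inch '[[-0.0022,-0.003,-0.0412,0,0.24,0,1],[-0.04,0,0,0,0,0,1],[-0.03,0,0,0,0,0,1],[0,0,0,0,0,0,1],[0,0,0,0,0,0,1]]'; python3 - <<'E'
from h import *
import pickle
s=telemetry.state(); im=imaging.get_image('wrist'); cv2.imwrite('pics/w11.png',im[:,:,::-1]); pickle.dump(s,open('s11.pkl','wb')); print(s['joint_positions'])
E
```

```text
time: 14.65
tool_pos: [540.2, 113.7, 228.2]
tool_rot: [[-0.999, -0.0, -0.037], [0.037, 0.0, -0.999], [0.0, -1.0, -0.0]]
wrist_force: [0.2, -0.2, -1.6]
opening: 21.2
[ 11.719  12.986 101.754   0.022  65.267 103.84 ]
```

View pics/w11.png

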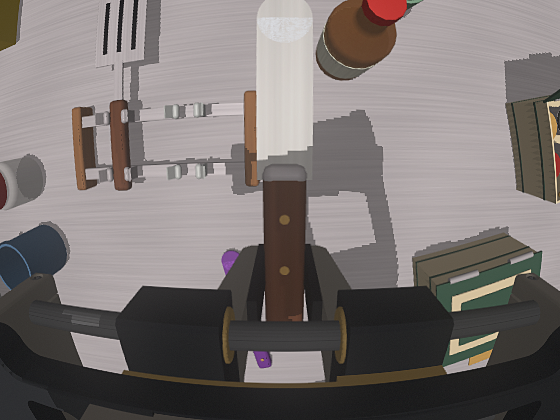

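```bash
python3 - <<'E'
from h import *
crop('pics/w11.png',65,85,265,205,4,'pics/c14.png')
E
```

```text
(no output)
```

View pics/c14.png

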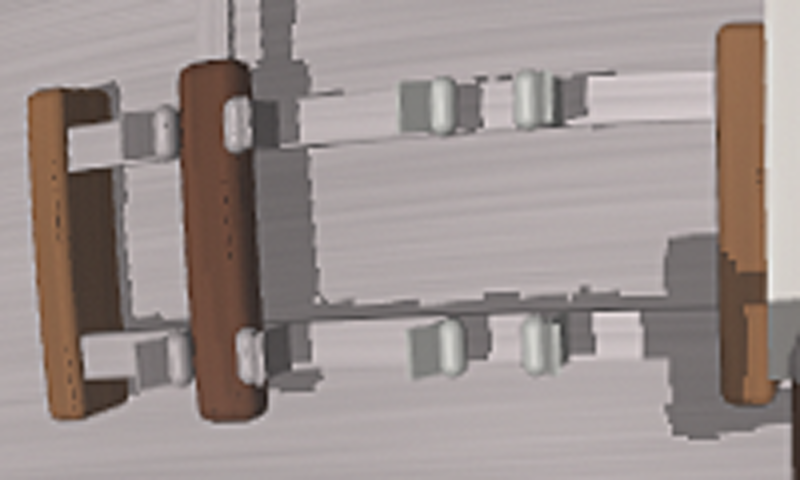

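```bash
python3 - <<'E'
from h import *
import pickle
s=pickle.load(open('s11.pkl','rb')); s2=pickle.load(open('s2.pkl','rb'))
B=lambda x,y:(65+x/4,85+y/4); B2=lambda x,y:(50+x/4,40+y/4)
d1={'bL':(443,105),'bR':(526,99),'fL':(453,347),'fR':(535,345)}
d2={'bL':(405,197),'bR':(483,172),'fL':(447,408),'fR':(523,388)}
for z in (50,54,58):
  for s_,d,b in ((s,d1,B),(s2,d2,B2)):
    W={k:wonz(s_,b(*q),z) for k,q in d.items()}
    c=sum(W.values())/4; d_=(W['bL']+W['bR']-W['fL']-W['fR'])/2
    print(z,c,np.degrees(np.arctan2(d_[1],d_[0])),np.linalg.norm(d_),W['bL'][1]-W['bR'][1])
for k in d1:
    o1,e1=wray(s,B(*d1[k]));o2,e2=wray(s2,B2(*d2[k]))
    t=np.linalg.lstsq(np.c_[e1,-e2],o2-o1,rcond=None)[0]; print(k,o1+e1*t[0],np.linalg.norm(o1+e1*t[0]-o2-e2*t[1]))
for n,q,z in [('footR b',B(742,25),30),('footR f',B(748,402),30),('footL b',B(47,92),30),('footL f',B(68,418),30),('tb',B(214,62),46),('tf',B(232,418),46)]: print(n,wonz(s,q,z))
E
```

```text
50 [605.908 219.907  50.   ] -1.8241950030730736 67.70081152209914 23.945267379089472
50 [606.041 219.191  50.   ] -2.072732014219969 67.43845848151027 26.298236416998662
54 [606.001 218.679  54.   ] -1.824195003073059 66.92320249082593 23.670232918621366
54 [605.485 217.783  54.   ] -2.072732014219983 66.72735683321086 26.02093590206144
58 [606.093 217.452  58.   ] -1.8241950030730667 66.14559345955279 23.39519845815329
58 [604.929 216.375  58.   ] -2.072732014219984 66.0162551849115 25.743635387124215
bL [640.174 231.077  49.186] 0.34604709070294326
bR [639.481 207.268  48.47 ] 1.9514149639868934
fL [572.656 232.733  50.857] 0.061461661501457904
fR [571.673 208.765  50.632] 1.2567211461957548
footR b [657.153 149.072  30.   ]
footR f [549.224 152.668  30.   ]
footL b [665.176 378.488  30.   ]
footL f [557.444 383.219  30.   ]
tb [662.226 304.28   46.   ]
tf [555.879 308.918  46.   ]
```

```bash
python3 - <<'E'
from h import *
plan((606,218.3,74),Rdown(-2.1),6,1)
E
```

```text
[[-0.0104,0.0257,-0.0179,0,0,0,1],[-0.0104,0.0257,-0.0179,0,0,0,1],[-0.0105,0.0257,-0.0179,0,0,0,1],[-0.0104,0.0257,-0.0178,0,0,0,1],[-0.0105,0.0257,-0.0179,0,0,0,1]]
[[-0.0104,0.0257,-0.0178,0,-0.01,0.01,1]]
```

```bash
python3 -m inch '[[-0.0104,0.0257,-0.0179,0,0,0,1],[-0.0104,0.0257,-0.0179,0,0,0,1],[-0.0105,0.0257,-0.0179,0,0,0,1],[-0.0104,0.0257,-0.0178,0,0,0,1],[-0.0105,0.0257,-0.0179,0,0,0,1]]' >/dev/null;python3 -m inch '[[-0.0104,0.0257,-0.0178,0,0,0,1],[0,0,0,0,0,0,1],[0,0,0,0,0,0,1]]'; python3 - <<'E'
from h import *
import pickle
s=telemetry.state(); im=imaging.get_image('wrist'); cv2.imwrite('pics/w12.png',im[:,:,::-1]); pickle.dump(s,open('s12.pkl','wb')); print(s['joint_positions'])
for k in (34,-34):
  for y in (-11,0,11):
    a=np.radians(-2.1); P=np.array([606,219.2,50])+k*np.array([np.cos(a),np.sin(a),0])+y*np.array([-np.sin(a),np.cos(a),0]); print(k,y,wproj(s,P))
crop('pics/w12.png',200,60,370,230,4,'pics/c15.png')
E
```

```text
time: 15.5
tool_pos: [605.7, 217.6, 74.6]
tool_rot: [[-0.999, -0.001, -0.037], [0.037, -0.0, -0.999], [0.001, -1.0, 0.0]]
wrist_force: [1.1, 0.1, -1.0]
opening: 21.2
[ 19.637  30.587  97.193  -0.012  52.271 111.753]
34 -11 [303.051 192.568]
34 0 [285.049 192.565]
34 11 [267.041 192.605]
-34 -11 [301.287 291.45 ]
-34 0 [285.06  291.541]
-34 11 [268.828 291.503]
```

View pics/w12.png

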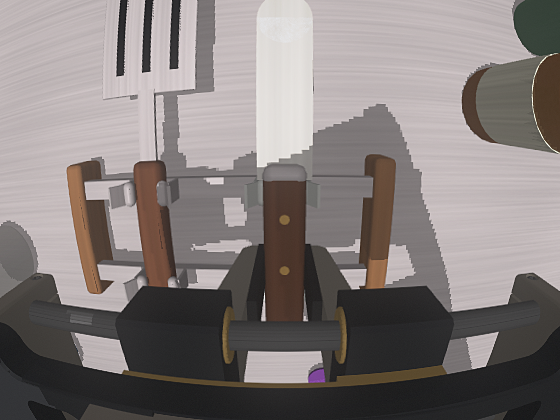

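View pics/c15.png

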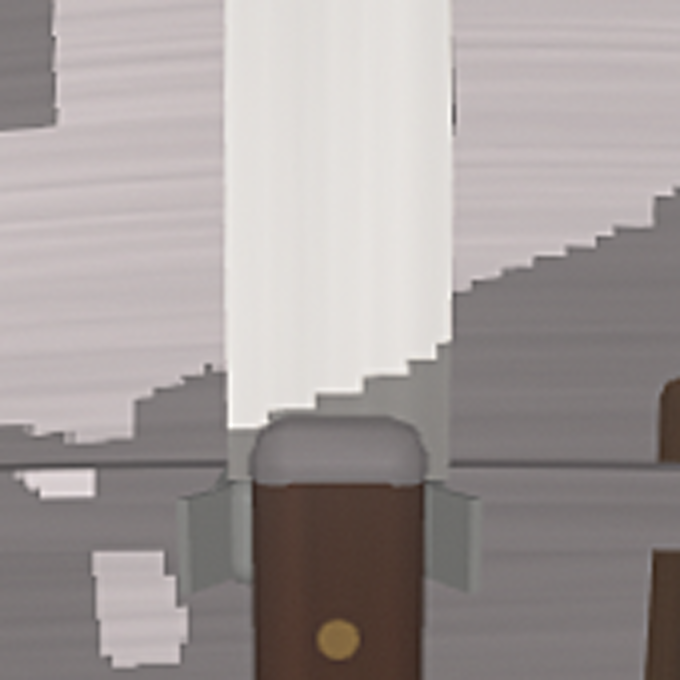

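```bash
python3 -m inch '[[0,0.01,-0.0011,0,0,0,1],[0,0.01,0,0,0,0,1],[0,0.003,0,0,0,0,1],[0,0.003,0,0,0,0,1],[0,0.003,0,0,0,0,1]]'; python3 -m inch '[[0,0.003,0,0,0,0,1],[0,0.003,0,0,0,0,1],[0,0,0,0,0,0,1]]'; python3 -c "
from h import *
cv2.imwrite('pics/w13.png',imaging.get_image('wrist')[:,:,::-1]);crop('pics/w13.png',200,60,370,230,4,'pics/c16.png')"
```

```text
time: 16.05
tool_pos: [607.8, 219.2, 47.3]
tool_rot: [[-0.999, 0.003, -0.038], [0.038, 0.001, -0.999], [-0.003, -1.0, -0.001]]
wrist_force: [-1.2, -0.6, 11.3]
opening: 21.1
time: 16.35
tool_pos: [608.0, 219.0, 40.5]
tool_rot: [[-0.999, 0.003, -0.037], [0.037, 0.001, -0.999], [-0.003, -1.0, -0.001]]
wrist_force: [2.8, 0.1, 3.0]
opening: 20.7
```

View pics/c16.png

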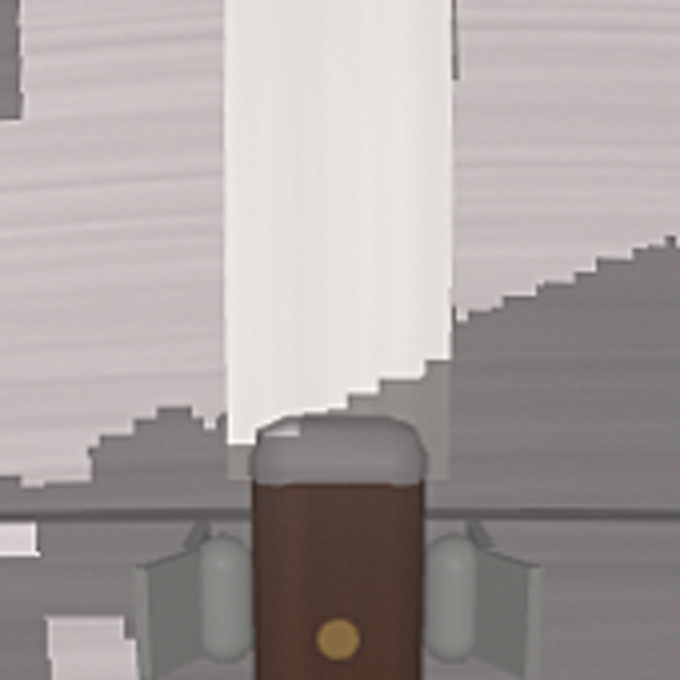

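```bash
python3 -m inch '[[0,0.003,0,0,0,0,1],[0,0.003,0,0,0,0,1],[0,0.0025,0,0,0,0,1],[0,0,0,0,0,0,1]]'; python3 -m inch '[[0,0.0015,0,0,0,0,1],[0,0,0,0,0,0,1]]'
```

```text
time: 16.8
tool_pos: [606.8, 218.9, 31.9]
tool_rot: [[-0.999, 0.001, -0.037], [0.037, -0.0, -0.999], [-0.001, -1.0, -0.0]]
wrist_force: [-2.3, -1.7, 10.5]
opening: 21.3
time: 17.0
tool_pos: [606.8, 218.9, 31.8]
tool_rot: [[-0.999, 0.001, -0.037], [0.037, 0.0, -0.999], [-0.001, -1.0, -0.0]]
wrist_force: [-7.5, -3.1, 24.2]
opening: 21.0
```

```bash
python3 -m inch '[[0,-0.0015,0,0,0,0,1],[0,0,0,0,0,0,0.2],[0,0,0,0,0,0,0.1],[0,0,0,0,0,0,0.1],[0,0,0,0,0,0,0.1]]'; python3 -m inch '[[0,-0.01,0,0,0,0,0.1],[0,-0.02,0,0,0,0,0.1],[0,-0.03,0,0,0,0,0.1],[0,-0.04,0,0,0,0,0.1],[0,-0.04,0,0,0,0,0.1]]';python3 -m inch '[[0.04,-0.01,0,0,0,0,0.1],[0.04,0,0,0,0,0,0.1],[0,0,0,0,0,0,0.1],[0,0,0,0,0,0,0.1]]'; python3 - <<'E'
from h import *
import pickle
s=telemetry.state(); im=imaging.get_image('wrist'); cv2.imwrite('pics/w14.png',im[:,:,::-1]); pickle.dump(s,open('s14.pkl','wb'))
for n in('scene','top'): cv2.imwrite(f'pics/{n}14.png',imaging.get_image(n)[:,:,::-1])
a=np.radians(-2.1); X=np.array([np.cos(a),np.sin(a),0])
for k,z in ((-55,46),(55,46),(145,38)): print(wproj(s,np.array([606.5,218.9,z])+k*X))
E
```

```text
time: 17.5
tool_pos: [606.7, 219.0, 30.8]
tool_rot: [[-0.999, 0.0, -0.037], [0.037, 0.0, -0.999], [-0.0, -1.0, -0.0]]
wrist_force: [0.2, 0.5, -0.8]
opening: 41.4
time: 18.0
tool_pos: [606.4, 218.9, 173.0]
tool_rot: [[-0.999, 0.0, -0.037], [0.037, 0.0, -0.999], [-0.0, -1.0, -0.0]]
wrist_force: [-0.1, -0.2, 0.4]
opening: 41.6
time: 18.4
tool_pos: [526.7, 222.2, 182.2]
tool_rot: [[-0.999, 0.002, -0.037], [0.037, 0.001, -0.999], [-0.002, -1.0, -0.001]]
wrist_force: [0.5, 0.8, 0.4]
opening: 41.4
[286.928 179.351]
[286.911  63.911]
[286.681 -17.671]
```

View pics/w14.png

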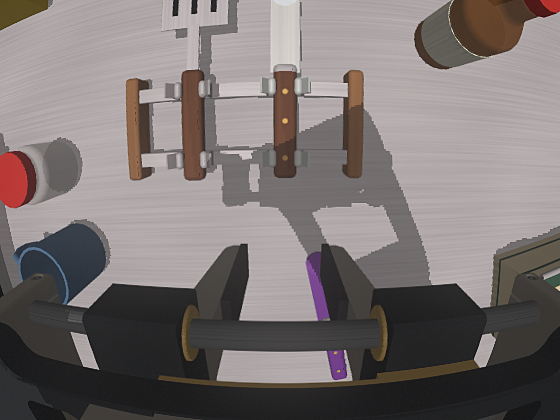

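View pics/scene14.png

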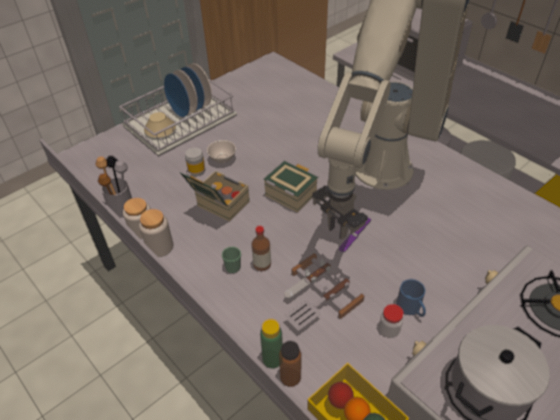

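View pics/top14.png

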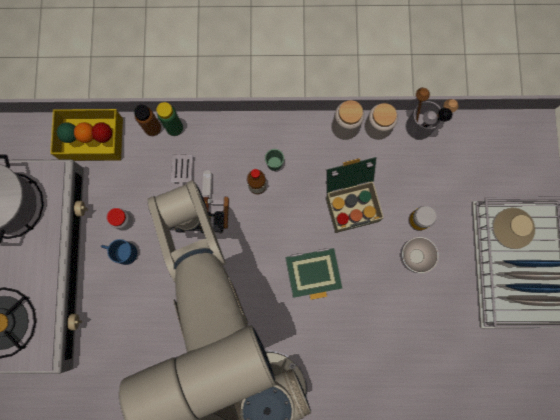

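```bash
python3 -c "
from h import *
crop('pics/w14.png',110,50,380,200,2.9,'pics/c17.png')"
```

```text
(no output)
```

View pics/c17.png

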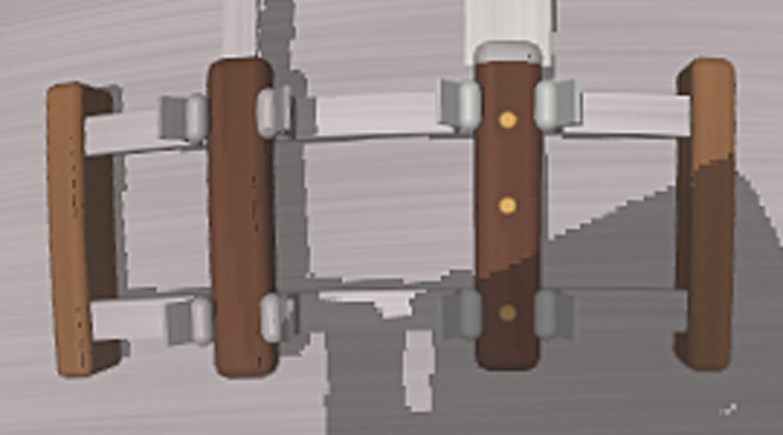

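Picture c17 shows the knife's handle (centre about 507, 205) held by both clip pairs, at the same height as the turner. The lid is still leaning back in the top and scene views, and the gripper is clear of everything.

```bash
python3 -c "
from station import order; print(order.job_done())"
```

```text
the job is handed in; nothing more can be done
None
```

The job is done and handed in at about 18.5 s of the 58 s allowed. I gripped the knife, slid its blade about 44 mm over the sill and levered the lid loose on the sill. I then swung the lid back with the blade tip, pressed the handle into its two clips and let go.

**Lid:** the scene and top pictures after I released the knife show it leaning back past upright and staying there. I did not measure its angle.

**Knife:** when I pressed a further 1.5 mm the force rose to about 24 N and the handle did not move. The handle centre stood at about 38 mm, which is its fully home height. The wrist picture shows both clip pairs gripping the handle level with the turner's. The gripper was 80 mm back and clear of everything.

**Other things:** in the final pictures the bystanders, the second tin and the purple knife look unmoved. I checked this by eye only.

**What disagreed:** the camera and arm positions differed by 1 to 2 mm sideways, so I moved the handle about 1 mm to line it up with the clips before pressing. No other check failed.

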